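# Dock the instrument case over the sill

## Task

Take the tall squeeze bottle out of the docking bay and stand it upright on the shelf on top of the dock. Then bring the instrument case to the dock by its handle, lift just its leading (handle) end up onto the raised sill, and push the case in from behind until it has dropped flat behind the sill, fully inside. The case is never to be lifted clear of the bench, the bottle stays upright throughout, and nothing else on the bench is to be disturbed.

Things in the scene. Friction and masses are not known exactly. Their poses are not given: they have to be found in the camera images.
- dock: fixed docking bay of bare aluminium with a dark base plate, 172 mm long (x), 128 mm wide (y); origin at the middle of its underside on the worktop; z up; +x leads into the bay, so its open front with the sill faces -x. Guide rails along both sides: inner faces at y=+-56 mm, outer +-64 mm, 22 mm high, x from -75 to +85 mm. Place and direction differ each time
- bay_centre (a point): middle of the bay floor, at (0, 0, 4) mm in the dock's frame, same axes. The floor, 4 mm above the worktop, runs from the sill (x=-75 mm) to the back stop (x=+77 mm). The docked case's origin comes within about 6 mm of this point along the bay
- sill_edge (a point): middle of the upper front edge of the sill, at (-87, 0, 16) mm in the dock's frame. The sill is a plain bar with upright faces across the full width, x from -87 to -75 mm, its top 16 mm above the worktop
- shelf_centre (a point): middle of the top of the dock's flat shelf, at (45, 0, 106) mm in the dock's frame. The shelf roofs the inner half of the bay, x from +4 to +86 mm, 130 mm wide, underside 100 mm and top 106 mm above the worktop, on side cheeks of full height; in front of it the bay is open above
- case: loose closed grey instrument case, rigid, 140 mm long (x), 96 mm wide (y), 38 mm high, flat underside, 0.4 to 0.85 kg; origin at the middle of its underside; +x points to its leading end, which carries the black handle. Too wide to grip except by the handle. Starts on the worktop before the sill, off line and turned by up to 45 degrees either way from facing it. The sill stops it if merely pushed
- case_handle (a point): middle of the handle's bar: a black bridge handle on the case's top, running along the case's x, at (36, 0, 60) mm in the case's frame; bar 44 mm long (x), 14 mm thick (y), 12 mm high, its top 66 mm above the case's underside, on two 13 mm posts at x=21 and 51 mm standing on the case's top (38 mm)
- case_lead_edge (a point): middle of the lower edge of the leading (handle) end, at (70, 0, 0) mm in the case's frame
- case_rear_edge (a point): middle of the lower edge of the rear end, at (-70, 0, 0) mm in the case's frame
- bottle: loose white squeeze bottle with a red spout cap, round, 40 mm in diameter, 95 mm high, about 0.12 kg, standing upright on the bay floor between sill and shelf; origin at the middle of its underside, z up. The body is of full diameter from the base to about 60 mm up, then narrows to the spout
- lens_mount: bystander: round lens in a black ring on a short post with a foot, 27 x 32 x 62 mm, standing near the dock's -y side; origin at the middle of its underside
- oil_bottle: bystander: small dropper bottle, 30 mm in diameter, 76 mm high, black spout, standing near the dock's +y side; origin at the middle of its underside
- mirror_mount: bystander: square black mirror mount on a short post, 49 x 44 x 80 mm; origin at the middle of its underside
- ball_driver: bystander: screwdriver with orange handle lying along its own y, 21 x 161 x 21 mm; origin at the middle of its underside
There are look-alikes about, which are no part of the job. What is shaped like the bottle but orange is not meant.

How it is judged:
On the way, in this order (a step that is already met when the one before it is completed fails the run):
1. the bottle stands upright on the dock's shelf, released (height (world z) of bottle between 0.1 and 0.114 m and angle between bottle's own z axis and vertical below 0.12 rad and horizontal distance between bottle and shelf_centre below 0.06 m and linear speed of bottle below 0.02 m/s and contact force between the fingers and bottle below 0.1 N), for 0.2 s.
2. the leading end of the case is up on the sill while its rear edge still rests on the worktop (x of case_lead_edge in the frame of dock between -0.085 and 0 m and height (world z) of case_lead_edge above 0.0135 m and height (world z) of case_rear_edge below 0.006 m and angle between the x axis of case and the x axis of dock, either way round below 0.25 rad and y of case_lead_edge in the frame of dock between -0.03 and 0.03 m), for 0.2 s.
At the end, for the whole second after the job is handed in: The case lies flat on the bay floor behind the sill (origin within 18 mm of the bay's centre, tilt under 0.04 rad, handle end innermost, at rest), and the bottle stands upright and still on the dock's shelf (within 60 mm of its middle, tilt under 0.12 rad), both released (all of step 1 and height (world z) of case between 0 and 0.008 m and angle between case's own z axis and vertical below 0.04 rad and horizontal distance between case and bay_centre below 0.018 m and angle between the x axis of case and the x axis of dock, either way round below 0.15 rad and x of case_lead_edge in the frame of dock above 0 m and linear speed of case below 0.02 m/s and contact force between the fingers and case below 0.1 N); the robot touches nothing.
It fails at once if the rear edge of the case rises more than 35 mm above the worktop (case lifted clear) (height (world z) of case_rear_edge above 0.035 m).
It fails at once if the bottle tips by more than 0.5 rad (angle between bottle's own z axis and vertical above 0.5 rad).
It fails at once if one of the bystanders is moved more than 30 mm or tipped over (distance of any of lens_mount, oil_bottle, mirror_mount, ball_driver from where it was at the start of the episode above 0.03 m or angle between any of lens_mount, oil_bottle, mirror_mount's own z axis and vertical above 0.5 rad).
It also fails if it takes over 64 s, if anything falls off the work surface, if the arm or the gripper's body presses on something with over 40 N, if the wrist force passes 120 N, or if a joint passes its speed limit or range.

## Robot

A 6-joint arm with a two-finger parallel gripper is mounted at the origin on a cart in front of the work surface, level with it; the furniture and walls round the work are solid. World frame = base frame: x ahead of the robot, y to its left, z up, the work surface at z = 0. Lengths are in m, angles in rad, forces in N, time in s.
With the tool pointing down it reaches from about 0.35 to 0.975 m from the base axis. Payload 4.9 kg.
Tool frame: the origin (TCP) lies at the centre of the arm's flange, where the gripper is bolted on; the fingertips stand 173 mm ahead of it and the grasp point (between the pads) lies 155 mm ahead of it (ctrl.finger_overhang is the distance from the TCP to the fingertips, in m); z points along the fingers, y is the direction in which the jaws open and shut (so a half turn about z gives the same grasp; the last joint's range is limited). The gripper opens to 85 mm and grips with 20 to 120 N. Pads are 22 mm wide; open, the fingers measure 114 mm over their backs; the gripper's body (76 mm by 85 mm) begins 54 mm behind the grasp point. The pads swing forward as they close: fully open they stand 13 mm farther back than shut.
Start: joints at [1.098, 0.053, 1.613, -0, 1.476, -0.119], TCP at [0.217, 0.586, 0.405] pointing down, gripper open.
Joint ranges: [-3.01, 3.01], [-1.01, 2.22], [0.06, 2.58], [-1.02, 4.17], [0.09, 2.62], [-3.14, 3.14]. Speed limits (rad/s): [2.57, 2.57, 3.14, 3.14, 3.14, 3.14].

## Interface

Orientations are given as a rotation vector (axis times angle).
In Python, from station import ctrl, eyes, spotter gives the robot as it stands.
- The arm moves only by the shell command python3 -m crank 'ROWS' [FORCE]. ROWS is JSON, a list of rows, each a list of 7 numbers: the turn, a rotation vector about the tool's x, y, z in rad, then the shift along the tool's x, y, z in mm, then the closure, from -1 (fully open) to 1 (shut). A call has 1 to 8 rows; each row shifts and turns the pose as measured when the row begins, along the tool's axes as they then stand; what a row does not reach is not made up. A row lasts 1/12 s, in which the tool goes at most 41.7 mm and 7.16 degrees, less where a joint would pass 70% of its speed; a pose out of reach is approached as far as the arm can. A call is refused whole if a number of a shift passes 41.7 or a number of a turn 0.125, either way. A call with a gripper value outside its range is refused whole. The fingers move at their own pace and stop on an object; FORCE is the grip in N (left out, the last holds). Time passes only in rows, so rows that do not move let the fingers close. It gives the time, the measured TCP pose, the force and the opening at its end, in the units of the state.
- ctrl.get_obs(): the state, without advancing time (a new reading comes with each control period).
- eyes.get_image(name): name is "scene" or "side" or "wrist"; returns a dict with "image" (420x560x3 uint8, red, green, blue), "vertical_fov" (degrees; the focal length in pixels is half the picture's height over the tangent of half this angle, whatever the lens; pixels are square), "cx", "cy" (the principal point, pixels), "rvec" (rotation vector, rad) and "tvec" (3), from world to camera coordinates, as OpenCV has them; the wrist camera has in their place "mount" (4x4, takes a point from camera to tool coordinates, whose origin is the TCP and whose axes are the flange's). Camera axes: x right, y down, z forward; pixel columns grow to the right and rows downward; lengths in m; the calibration is good to about 2 mm. The wrist camera is an equidistant fisheye: a pixel r from the principal point sees the ray r / f radians off the axis. A picture is of the moment at which its call begins: read the wrist's pose just before it. There is no depth.
- ctrl.finish_job(): hands the job in, once; it reports no verdict.
Trained networks look in a picture, given as the dict that the camera call returned (one of the last four; its "shot" number tells which), for a name from the list of things; names that differ only in an ending like _2 or _b are one class to them, and where a whole thing is asked for, a point or a joint stands for the part that bears it (a point fixed in the world has none). Each returns a list of dicts, best first, with "confidence" (0 to 1); they miss things now and then, are a little off and sometimes report something else, mostly with a low value. They report only what shows in the picture. A call takes as long as a camera call. They do not tell look-alikes from the thing itself.
- spotter.look_for(query, picture): "centre" ([x, y, z] in m, in world coordinates, good to about 4 mm: the middle of the surface that is visible of it).
- spotter.outline_of(query, picture): "region" (420x560 bool, what is visible of it).
- spotter.mark_of(query, picture): "centre" ([x, y, z] in m, in world coordinates, good to about 4 mm: a listed point, or the origin of a listed thing).
The state is a dict: "t": time; "q": joint angles; "dq": joint speeds; "effort": joint torques, N m; "tool_pos": TCP position; "tool_rot": TCP orientation; "contact_force": force on the tool from outside, world axes, zero at the start; "wrist_torque": the same for the moment, N m; "opening": finger opening in m.
Only numpy, scipy, OpenCV 4.12 (cv2) and the standard library are available. Lean on these libraries where they do the work, as an engineer would, in place of code of your own. Each camera call takes 0.05 s, during which the arm holds its last target.

## Working session

There is one attempt and no reset: what is moved stays moved. The work goes in short steps, Python scripts to look and compute and a shell command to move; the robot and the scene stay as the last step left them, time stands still between calls to the robot, and variables do not carry over. Pictures are saved under pics/ and viewed, and the job is handed in when it is done.

```bash
ls; mkdir -p pics; cat > h.py <<'E'
import numpy as np,cv2
from scipy.spatial.transform import Rotation as R
from station import ctrl,eyes,spotter
def save(p,n): cv2.imwrite('pics/'+n,p['image'][:,:,::-1])
E
python3 - <<'E'
from h import *
o=ctrl.get_obs(); print(o)
for n in ['scene','side','wrist']:
    p=eyes.get_image(n); save(p,n+'0.png')
    for q in ['dock','bay_centre','sill_edge','shelf_centre','case','case_handle','case_lead_edge','case_rear_edge','bottle','lens_mount','oil_bottle','mirror_mount','ball_driver']:
        m=spotter.mark_of(q,p)
        print(n,q,[(np.round(d['centre'],3).tolist(),round(d['confidence'],2)) for d in m[:3]])
E
```

```text
pics
{'t': 0.0, 'q': array([ 1.09799237e+00,  5.33040313e-02,  1.61431448e+00,  2.30828758e-06,
        1.47596742e+00, -1.19009853e-01]), 'dq': array([-0.00099789, -0.00120796, -0.00049592, -0.00105978, -0.0023137 ,
        0.0006774 ]), 'effort': array([-2.19145863e-03, -3.93681943e+01, -3.70172060e+01, -3.12323000e-04,
        6.98476390e-03,  2.59572055e-06]), 'tool_pos': array([0.21641424, 0.58603836, 0.40348318]), 'tool_rot': array([-5.52742015e-01, -3.09199064e+00,  2.99334035e-03]), 'contact_force': array([ 0.61388059, -0.04950627,  0.14722477]), 'wrist_torque': array([ 0.02778744, -0.02027359, -0.03221967]), 'opening': 0.08526556141103597}
scene dock [([0.514, -0.264, -0.002], 0.87)]
scene bay_centre [([0.516, -0.265, 0.002], 0.83)]
scene sill_edge [([0.497, -0.181, 0.017], 0.6)]
scene shelf_centre [([0.521, -0.306, 0.106], 0.7), ([0.5, -0.184, 0.018], 0.48)]
scene case [([0.449, -0.048, 0.003], 0.88)]
scene case_handle [([0.479, -0.067, 0.063], 0.64)]
scene case_lead_edge [([0.507, -0.094, -0.006], 0.56)]
scene case_rear_edge [([0.399, -0.001, -0.004], 0.76)]
scene bottle [
[... 926 characters left out ...]
, 0.0], 0.84), ([0.517, -0.263, -0.0], 0.68), ([0.48, -0.068, 0.06], 0.23)]
side oil_bottle [([0.602, -0.171, -0.001], 0.76), ([0.523, -0.308, 0.108], 0.54), ([0.48, -0.068, 0.058], 0.46)]
side mirror_mount [([0.406, 0.112, -0.004], 0.81), ([0.414, -0.258, 0.003], 0.49)]
side ball_driver [([0.472, -0.472, -0.001], 0.57)]
wrist dock [([0.515, -0.267, -0.002], 0.79)]
wrist bay_centre [([0.52, -0.266, 0.005], 0.53)]
wrist sill_edge []
wrist shelf_centre []
wrist case []
wrist case_handle [([0.517, -0.264, -0.001], 0.53)]
wrist case_lead_edge []
wrist case_rear_edge [([0.401, -0.007, 0.001], 0.47)]
wrist bottle []
wrist lens_mount []
wrist oil_bottle []
wrist mirror_mount []
wrist ball_driver []
```

View pics/scene0.png

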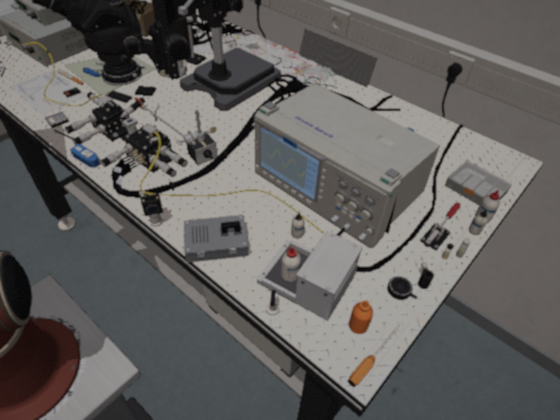

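View pics/side0.png

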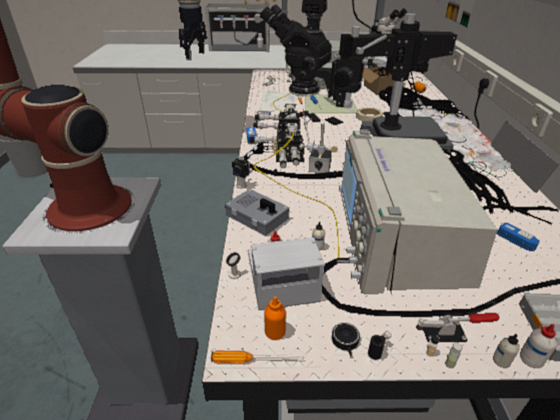

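View pics/wrist0.png

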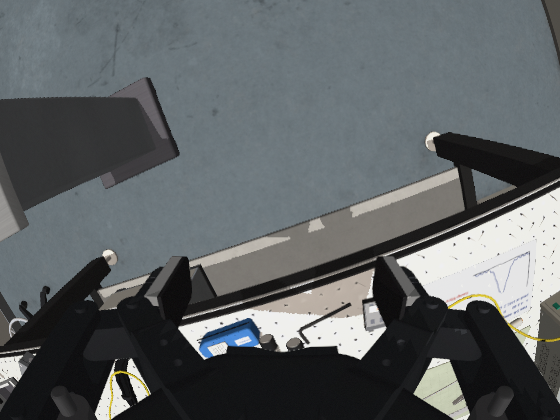

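```bash
cat >> h.py <<'E'
DOCK=np.array([0.515,-0.2645,0.]); DYAW=np.arctan2(-0.128,0.024)
def Rz(a): return R.from_euler('z',a).as_matrix()
def d2w(x,y,z,yaw=None): return DOCK+Rz(DYAW)@np.array([x,y,z])
def w2d(p): return Rz(DYAW).T@(np.array(p)-DOCK)
def cur():
    o=ctrl.get_obs(); return o,np.array(o['tool_pos']),R.from_rotvec(o['tool_rot']).as_matrix()
def down(jaw,like):
    # tool z down, tool y along given horizontal world angle; pick sign nearest 'like'
    best=None
    for s in (0,np.pi):
        y=np.array([np.cos(jaw+s),np.sin(jaw+s),0]);z=np.array([0,0,-1.]);x=np.cross(y,z)
        M=np.stack([x,y,z],1)
        if best is None or y@like[:,1]>best[0]: best=(y@like[:,1],M)
    return best[1]
def rows(p,M,pt,Mt,n,g):
    rv=R.from_matrix(M.T@Mt).as_rotvec(); 
    out=[]
    for i in range(n):
        q=p+(pt-p)/(n-i); rv=R.from_matrix(M.T@Mt).as_rotvec()/(n-i)
        s=M.T@(q-p)*1000
        out.append([round(float(v),3) for v in rv]+[round(float(v),1) for v in s]+[g])
        p=p+M@np.array(out[-1][3:6])/1000; M=M@R.from_rotvec(out[-1][:3]).as_matrix()
    return out,p,M
def plan(*segs,start=None):
    o,p,M=cur()
    for pt,Mt,n,g in segs:
        r,p,M=rows(p,M,np.array(pt),Mt,n,g)
        for i in range(0,n,8): print(str(r[i:i+8]).replace(' ',''))
        print('->',p.round(4),R.from_matrix(M).as_rotvec().round(3))
E
python3 - <<'E'
from h import *
o,p,M=cur();print(M.round(3),ctrl.finger_overhang,np.degrees(DYAW))
print(eyes.get_image('wrist')['mount'])
b=np.array([0.502,-0.231,0]);print(w2d(b), w2d([.603,-.17,0]),w2d([.413,-.257,0]))
T=down(DYAW+np.pi/2,M);print(T.round(3))
plan(([.36,.2,.42],T,16,-1),([.49,-.21,.36],T,14,-1))
E
```

```text
[[-0.938  0.346 -0.   ]
 [ 0.346  0.938 -0.   ]
 [ 0.    -0.    -1.   ]] 0.1734 -79.38034472384487
[[ 1.10317120e-04 -9.57980062e-01 -2.86834777e-01  7.37999294e-02]
 [ 9.99999522e-01  3.84299839e-04 -8.98895592e-04 -3.95728097e-04]
 [ 9.71354613e-04 -2.86834540e-01  9.57979646e-01  3.17273690e-02]
 [ 0.00000000e+00  0.00000000e+00  0.00000000e+00  1.00000000e+00]]
[-0.03532197 -0.00660367  0.        ] [-0.07666403  0.10390802  0.        ] [-0.02616897 -0.0988708   0.        ]
[[-0.184  0.983  0.   ]
 [ 0.983  0.184  0.   ]
 [ 0.     0.    -1.   ]]
[[-0.0,-0.0,0.064,-16.8,-19.5,-1.0,-1],[-0.0,-0.0,0.065,-18.0,-18.4,-1.0,-1],[-0.0,-0.0,0.064,-19.1,-17.2,-1.0,-1],[-0.0,-0.0,0.065,-20.2,-16.0,-0.9,-1],[-0.0,-0.0,0.064,-21.2,-14.6,-1.0,-1],[-0.0,0.0,0.065,-22.1,-13.2,-0.9,-1],[-0.0,0.0,0.064,-22.9,-11.8,-1.0,-1],[-0.0,0.0,0.065,-23.6,-10.3,-0.9,-1]]
[[-0.0,0.0,0.064,-24.2,-8.7,-1.0,-1],[-0.0,0.0,0.065,-24.8,-7.2,-0.9,-1],[-0.0,0.0,0.064,-25.2,-5.5,-1.0,-1],[-0.0,0.0,0.065,-25.5,-3.9,-0.9,-1],[-0.0,0.0,0.064,-25.6,-2.3,-1.0,-1],[-0.0,0.0,0.065,-25.8,-0.6,-0.9,-1],[-0.0,0.0,0.064,-25.7,1.1,-1.0,-1],[-0.0,0.0,0.065,-25.6,2.7,-0.9,-1]]
-> [0.36 0.2  0.42] [-2.007 -2.417  0.   ]
[[-0.0,0.0,-0.0,-30.5,3.7,4.3,-1],[-0.0,0.0,-0.0,-30.5,3.7,4.3,-1],[-0.0,0.0,-0.0,-30.5,3.7,4.3,-1],[-0.0,0.0,-0.0,-30.5,3.8,4.3,-1],[-0.0,0.0,-0.0,-30.5,3.7,4.3,-1],[-0.0,0.0,-0.0,-30.5,3.8,4.3,-1],[-0.0,0.0,-0.0,-30.5,3.7,4.3,-1],[-0.0,0.0,-0.0,-30.5,3.8,4.3,-1]]
[[-0.0,0.0,-0.0,-30.5,3.7,4.3,-1],[-0.0,0.0,-0.0,-30.5,3.8,4.3,-1],[-0.0,0.0,-0.0,-30.5,3.7,4.2,-1],[-0.0,0.0,-0.0,-30.5,3.8,4.3,-1],[-0.0,0.0,-0.0,-30.5,3.7,4.2,-1],[-0.0,0.0,-0.0,-30.4,3.8,4.3,-1]]
-> [ 0.49 -0.21  0.36] [-2.007 -2.417  0.   ]
```

```bash
python3 -m crank '[[0,0,0.064,-17,-19.5,-1,-1],[0,0,0.065,-18,-18.4,-1,-1],[0,0,0.064,-19,-17.2,-1,-1],[0,0,0.065,-20,-16,-1,-1],[0,0,0.064,-21,-14.6,-1,-1],[0,0,0.065,-22,-13.2,-1,-1],[0,0,0.064,-23,-11.8,-1,-1],[0,0,0.065,-23.6,-10.3,-1,-1]]'
python3 -m crank '[[0,0,0.064,-24,-8.7,-1,-1],[0,0,0.065,-25,-7.2,-1,-1],[0,0,0.064,-25,-5.5,-1,-1],[0,0,0.065,-25.5,-3.9,-1,-1],[0,0,0.064,-25.6,-2.3,-1,-1],[0,0,0.065,-25.8,-0.6,-1,-1],[0,0,0.064,-25.7,1,-1,-1],[0,0,0.065,-25.6,2.7,-1,-1]]'
python3 - <<'E'
from h import *
o,p,M=cur();print(p,M.round(3),o['q'])
T=down(DYAW+np.pi/2,M)
plan(([.49,-.21,.36],T,14,-1))
E
```

```text
t: 2.82
tool_pos: [0.2869, 0.3885, 0.412]
tool_rot: [-1.346, -2.838, -0.001]
contact_force: [1.2, -0.0, 0.2]
opening: 0.0858
t: 3.48
tool_pos: [0.3538, 0.1837, 0.4215]
tool_rot: [2.054, 2.375, 0.008]
contact_force: [0.3, -0.1, -0.2]
opening: 0.0854
[0.35379999 0.18371549 0.42153554] [[-0.144  0.99   0.005]
 [ 0.99   0.144  0.003]
 [ 0.002  0.005 -1.   ]] [ 2.91329775e-01 -5.46908881e-01  2.08314655e+00  1.44831888e-03
  1.60001653e+00  1.46606626e-01]
[[0.0,-0.0,-0.003,-29.2,5.5,4.4,-1],[0.0,-0.0,-0.003,-29.3,5.5,4.4,-1],[0.0,-0.0,-0.003,-29.3,5.4,4.4,-1],[0.0,-0.0,-0.003,-29.3,5.3,4.3,-1],[0.001,-0.0,-0.003,-29.3,5.2,4.4,-1],[0.0,-0.0,-0.003,-29.3,5.1,4.3,-1],[0.001,-0.0,-0.003,-29.3,5.0,4.3,-1],[0.0,-0.0,-0.003,-29.4,4.9,4.3,-1]]
[[0.001,-0.0,-0.003,-29.4,4.9,4.4,-1],[0.0,-0.0,-0.003,-29.4,4.8,4.3,-1],[0.001,-0.001,-0.003,-29.4,4.7,4.4,-1],[0.0,-0.0,-0.003,-29.4,4.6,4.4,-1],[0.001,-0.001,-0.002,-29.4,4.5,4.3,-1],[0.0,-0.0,-0.003,-29.4,4.4,4.4,-1]]
-> [ 0.49 -0.21  0.36] [2.006 2.418 0.   ]
```

```bash
python3 -m crank '[[0,0,-0.003,-29.3,5.5,4.4,-0.5],[0,0,-0.003,-29.3,5.5,4.4,-0.5],[0,0,-0.003,-29.3,5.4,4.4,-0.5],[0,0,-0.003,-29.3,5.3,4.4,-0.5],[0.001,0,-0.003,-29.3,5.2,4.4,-0.5],[0,0,-0.003,-29.3,5.1,4.3,-0.5],[0,0,-0.003,-29.3,5,4.3,-0.5],[0,0,-0.003,-29.4,4.9,4.3,-0.5]]'
python3 -m crank '[[0,0,-0.003,-29.4,4.9,4.4,-0.5],[0,0,-0.003,-29.4,4.8,4.3,-0.5],[0,0,-0.003,-29.4,4.7,4.4,-0.5],[0,0,-0.003,-29.4,4.6,4.4,-0.5],[0,0,-0.002,-29.4,4.5,4.3,-0.5],[0,0,-0.003,-29.4,4.4,4.4,-0.5]]'
python3 - <<'E'
from h import *
o,p,M=cur();print(p,M.round(3),o['opening'])
p=eyes.get_image('wrist'); save(p,'w1.png'); np.save('w1.npy',p,allow_pickle=True)
for q in ['dock','bay_centre','sill_edge','shelf_centre','bottle','case_lead_edge','case_handle','case_rear_edge','lens_mount','oil_bottle']:
    m=spotter.mark_of(q,p)
    print(q,[(np.round(d['centre'],3).tolist(),round(d['confidence'],2)) for d in m[:3]])
E
```

```text
t: 4.15
tool_pos: [0.4322, -0.0528, 0.3897]
tool_rot: [2.02, 2.392, 0.021]
contact_force: [0.4, -0.4, 1.2]
opening: 0.064
t: 4.65
tool_pos: [0.4917, -0.2316, 0.3639]
tool_rot: [2.0, 2.405, 0.023]
contact_force: [-0.4, 0.3, 0.8]
opening: 0.0639
[ 0.49174743 -0.23158147  0.36392377] [[-0.182  0.983  0.02 ]
 [ 0.983  0.182  0.002]
 [-0.001  0.02  -1.   ]] 0.0638938762343044
dock [([0.52, -0.262, 0.002], 0.77)]
bay_centre [([0.506, -0.092, 0.002], 0.44), ([0.48, -0.068, 0.062], 0.43)]
sill_edge []
shelf_centre [([0.524, -0.307, 0.104], 0.86)]
bottle [([0.501, -0.231, 0.002], 0.57)]
case_lead_edge [([0.508, -0.089, 0.004], 0.76)]
case_handle [([0.477, -0.068, 0.062], 0.71)]
case_rear_edge []
lens_mount [([0.409, -0.262, 0.003], 0.95)]
oil_bottle [([0.607, -0.168, -0.002], 0.61), ([0.526, -0.305, 0.105], 0.44)]
```

View pics/w1.png

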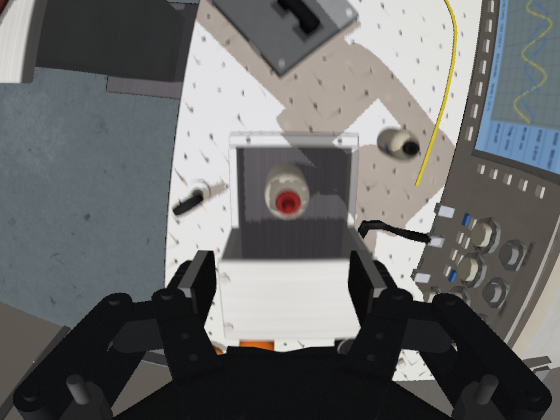

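```bash
cat >> h.py <<'E'
def wray(pic,u,v,M,p):
    f=210/np.tan(np.radians(pic['vertical_fov']/2)); m=np.array(pic['mount'])
    d=np.array([u-pic['cx'],v-pic['cy']]); r=np.hypot(*d); th=r/f
    c=np.array([*(np.sin(th)*d/max(r,1e-9)),np.cos(th)])
    return p+M@m[:3,3], M@m[:3,:3]@c
def wpt(pic,u,v,z,M,p):
    o,d=wray(pic,u,v,M,p); return o+d*(z-o[2])/d[2]
def wproj(pic,P,M,p):
    f=210/np.tan(np.radians(pic['vertical_fov']/2)); m=np.array(pic['mount'])
    c=m[:3,:3].T@(M.T@(np.array(P)-p)-m[:3,3]); th=np.arctan2(np.hypot(c[0],c[1]),c[2]); a=np.arctan2(c[1],c[0])
    return np.array([pic['cx']+f*th*np.cos(a),pic['cy']+f*th*np.sin(a)])
def fproj(pic,P):
    f=210/np.tan(np.radians(pic['vertical_fov']/2)); c=R.from_rotvec(np.ravel(pic['rvec'])).as_matrix()@np.array(P)+np.ravel(pic['tvec'])
    return np.array([pic['cx']+f*c[0]/c[2],pic['cy']+f*c[1]/c[2]])
E
python3 - <<'E'
from h import *
o,p,M=cur();print(p,M.round(4).tolist())
pic=eyes.get_image('wrist'); im=pic['image'][:,:,::-1].copy()
c=cv2.resize(im[115:285,180:400],None,fx=3.4,fy=3.4,interpolation=cv2.INTER_CUBIC); cv2.imwrite('pics/w2z.png',c)
for n,P in dict(sl=(-87,-64,16),sr=(-87,64,16),sbl=(-75,-56,16),sbr=(-75,56,16),shl=(4,-65,106),shr=(4,65,106)).items():
    q=wproj(pic,d2w(*np.array(P)/1000),M,p); print(n,q.round(1),((q-[180,115])*3.4).round(0))
E
```

```text
[ 0.49144847 -0.22910001  0.3643891 ] [[-0.1837, 0.9828, 0.0205], [0.983, 0.1837, 0.0022], [-0.0016, 0.0206, -0.9998]]
sl [226.9 134.2] [159.  65.]
sr [356.9 134.5] [601.  66.]
sbl [235.3 146.1] [188. 106.]
sbr [348.7 146.2] [574. 106.]
shl [214.9 261.5] [119. 498.]
shr [377.6 259. ] [672. 490.]
```

View pics/w2z.png

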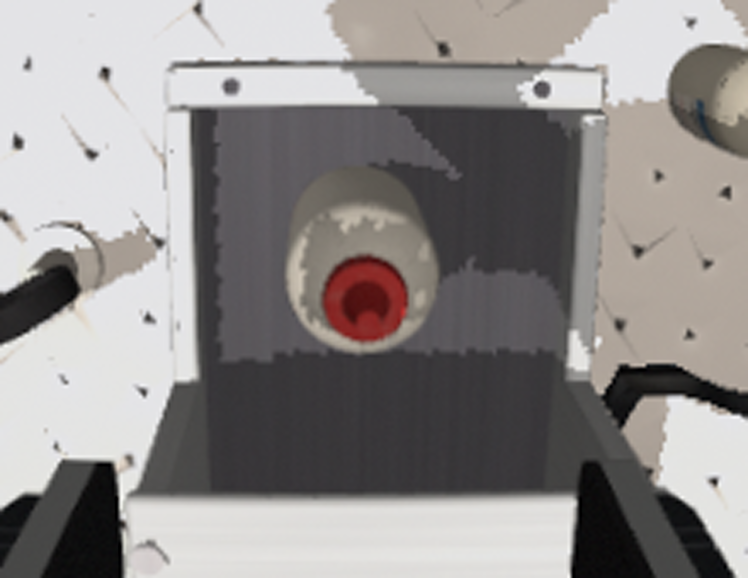

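```bash
sed -i 's/^DOCK=.*; DYAW/DOCK=np.array([0.517,-0.2641,0.]); DYAW/' h.py
python3 - <<'E'
from h import *
o,p,M=cur()
pic=eyes.get_image('wrist')
P=wpt(pic,287.4,203,.099,M,p);print(P,w2d(P))
T=down(DYAW+np.pi/2,M)
b=d2w(w2d(P)[0]-.003,w2d(P)[1],0)
print(b)
# grasp z .062
plan(([b[0],b[1],.33],T,3,-.5),([b[0],b[1],.155+.062],T,6,-.5))
E
```

```text
[ 0.49952371 -0.22520043  0.099     ] [-0.04145399 -0.01000822  0.099     ]
[ 0.49897084 -0.22225181  0.        ]
[[0.007,0.0,-0.0,1.9,2.7,11.5,-0.5],[0.007,0.001,-0.0,1.9,2.7,11.5,-0.5],[0.006,0.0,-0.001,1.9,2.8,11.4,-0.5]]
-> [ 0.499  -0.2222  0.33  ] [2.006 2.417 0.   ]
[[0.0,0.0,0.0,0.0,-0.0,18.8,-0.5],[0.0,0.0,0.0,0.0,-0.0,18.8,-0.5],[0.0,0.0,0.0,0.0,-0.0,18.9,-0.5],[0.0,0.0,0.0,0.0,-0.0,18.8,-0.5],[0.0,0.0,0.0,0.0,-0.0,18.9,-0.5],[0.0,0.0,0.0,0.0,-0.1,18.8,-0.5]]
-> [ 0.4989 -0.2223  0.217 ] [2.006 2.417 0.   ]
```

```bash
python3 -m crank '[[0.007,0,0,0.7,2.8,11.5,-0.5],[0.007,0,0,0.7,2.8,11.5,-0.5],[0.006,0,-0.001,0.7,2.8,11.4,-0.5],[0,0,0,0,0,18.8,-0.5],[0,0,0,0,0,18.8,-0.5],[0,0,0,0,0,18.8,-0.5],[0,0,0,0,0,18.8,-0.5],[0,0,0,0,0,10,-0.5]]'
python3 - <<'E'
from h import *
o,p,M=cur();print(p,w2d(p),M.round(3),o['contact_force'])
pic=eyes.get_image('wrist');save(pic,'w3.png')
T=down(DYAW+np.pi/2,M)
plan(([.4995,-.2255,.155+.062],T,3,-.5))
E
```

```text
t: 5.97
tool_pos: [0.5014, -0.2239, 0.2354]
tool_rot: [2.003, 2.419, -0.004]
contact_force: [-0.6, -0.1, -1.0]
opening: 0.0643
[ 0.50141106 -0.22389439  0.23544627] [-0.04238983 -0.0079125   0.23544627] [[-0.187  0.982 -0.001]
 [ 0.982  0.187 -0.003]
 [-0.003 -0.001 -1.   ]] [-0.55686721 -0.07778511 -1.04703484]
[[-0.001,0.0,0.001,-0.6,-0.5,5.5,-0.5],[-0.002,0.0,0.001,-0.6,-0.5,5.5,-0.5],[-0.001,0.0,0.0,-0.6,-0.5,5.5,-0.5]]
-> [ 0.4995 -0.2255  0.217 ] [ 2.006  2.418 -0.   ]
```

View pics/w3.png

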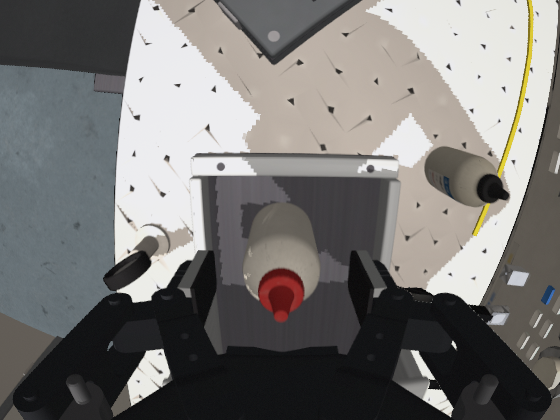

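```bash
python3 -m crank '[[-0.001,0,0.001,-0.6,-0.5,5.5,-0.5],[-0.002,0,0.001,-0.6,-0.5,5.5,-0.5],[0,0,0,-0.6,-0.5,5.5,-0.5],[0,0,0,0,0,0,1],[0,0,0,0,0,0,1],[0,0,0,0,0,0,1],[0,0,0,0,0,0,1],[0,0,0,0,0,0,1]]' 25
python3 - <<'E'
from h import *
o,p,M=cur();print(p,w2d(p),o['contact_force'])
pic=eyes.get_image('wrist');save(pic,'w4.png')
pic=eyes.get_image('side');save(pic,'s4.png')
E
```

```text
t: 6.68
tool_pos: [0.5005, -0.2261, 0.2168]
tool_rot: [2.005, 2.416, -0.001]
contact_force: [-0.5, -0.1, -1.9]
opening: 0.039
[ 0.50045987 -0.22611544  0.21680875] [-0.04038212 -0.00925672  0.21680875] [-0.50633789 -0.0512501  -1.85925251]
```

View pics/w4.png

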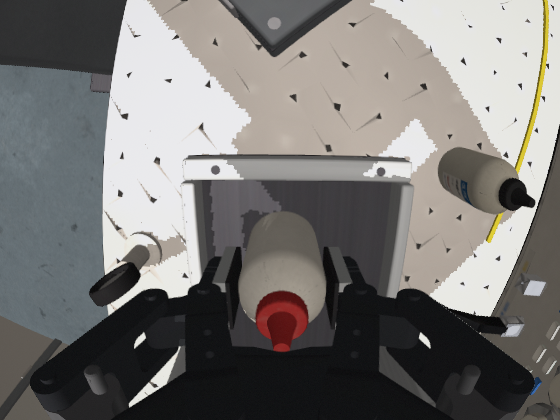

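View pics/s4.png

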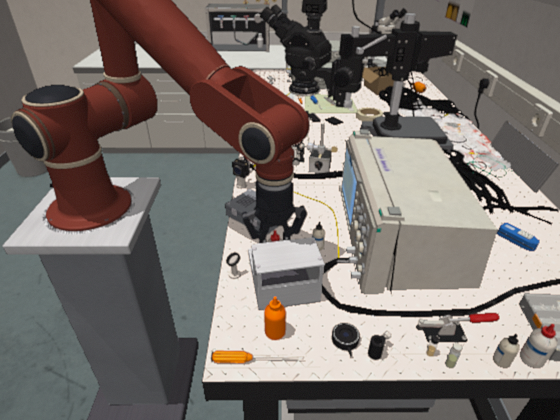

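```bash
python3 - <<'E'
from h import *
o,p,M=cur()
T=down(DYAW+np.pi/2,M)
t=d2w(.048,0,0)
plan(([p[0],p[1],.338],T,6,1),([t[0],t[1],.338],T,6,1))
E
```

```text
[[0.0,0.0,0.0,-0.0,0.0,-20.2,1],[0.0,0.0,0.0,-0.0,0.0,-20.2,1],[0.0,0.0,0.0,-0.1,0.0,-20.2,1],[0.0,0.001,0.0,-0.0,0.0,-20.2,1],[0.0,0.0,0.0,-0.0,0.1,-20.2,1],[0.001,0.001,0.0,-0.1,0.0,-20.2,1]]
-> [ 0.5005 -0.2261  0.338 ] [-2.006 -2.418  0.   ]
[[-0.0,-0.0,0.0,-14.7,1.5,-0.0,1],[-0.0,-0.0,0.0,-14.7,1.5,-0.0,1],[-0.0,-0.0,0.0,-14.7,1.6,-0.0,1],[-0.0,-0.0,0.0,-14.8,1.5,-0.0,1],[-0.0,-0.0,0.0,-14.7,1.6,-0.0,1],[-0.0,-0.0,0.0,-14.8,1.5,-0.0,1]]
-> [ 0.5258 -0.3113  0.338 ] [-2.006 -2.418  0.   ]
```

```bash
python3 -m crank '[[0,0,0,0,0,-20.2,1],[0,0,0,0,0,-20.2,1],[0,0,0,0,0,-20.2,1],[0,0,0,0,0,-20.2,1],[0,0,0,0,0,-20.2,1],[0,0,0,0,0,-20.2,1],[0,0,0,0,0,-4,1],[0,0,0,0,0,0,1]]'
python3 -m crank '[[0,0,0,-14.7,1.5,0,1],[0,0,0,-14.7,1.5,0,1],[0,0,0,-14.7,1.5,0,1],[0,0,0,-14.7,1.5,0,1],[0,0,0,-14.7,1.5,0,1],[0,0,0,-14.7,1.5,0,1],[0,0,0,0,0,0,1]]'
python3 - <<'E'
from h import *
o,p,M=cur();print(p,w2d(p),M.round(3),o['contact_force'])
pic=eyes.get_image('scene');save(pic,'c5.png')
pic=eyes.get_image('side');cv2.imwrite('pics/s5.png',cv2.resize(pic['image'][180:330,200:400,::-1],None,fx=3,fy=3))
T=down(DYAW+np.pi/2,M);t=d2w(.048,0,0)
plan(([t[0],t[1],.3192],T,4,1))
E
```

```text
t: 7.45
tool_pos: [0.4991, -0.2251, 0.3452]
tool_rot: [-2.004, -2.415, 0.002]
contact_force: [-1.2, -1.0, -2.7]
opening: 0.0392
t: 8.03
tool_pos: [0.5245, -0.3182, 0.3341]
tool_rot: [-1.997, -2.406, 0.005]
contact_force: [-0.3, 0.1, -0.1]
opening: 0.0393
[ 0.52452637 -0.31823818  0.33408151] [ 0.05459794 -0.00257958  0.33408151] [[-0.184  0.983 -0.013]
 [ 0.983  0.184  0.007]
 [ 0.009 -0.012 -1.   ]] [-0.34013104  0.13508665 -0.06630865]
[[-0.003,-0.003,0.0,1.1,0.7,3.6,1],[-0.003,-0.003,0.0,1.1,0.7,3.7,1],[-0.003,-0.003,0.0,1.1,0.7,3.6,1],[-0.004,-0.003,0.001,1.2,0.7,3.7,1]]
-> [ 0.5259 -0.3113  0.3192] [2.006 2.417 0.   ]
```

View pics/s5.png

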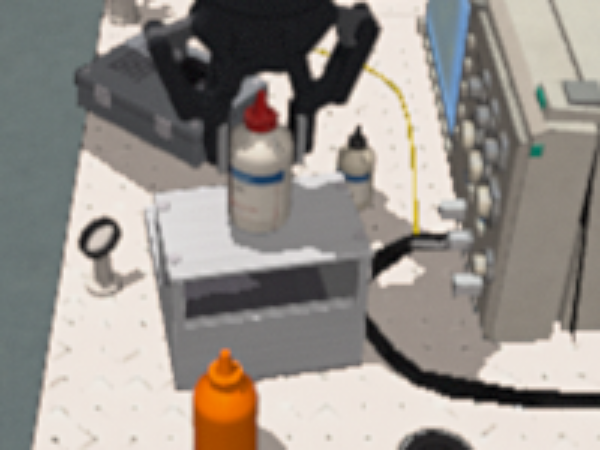

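```bash
python3 -m crank '[[-0.003,-0.003,0,1.1,0.7,3.6,1],[-0.003,-0.003,0,1.1,0.7,3.7,1],[-0.003,-0.003,0,1.1,0.7,3.6,1],[-0.003,-0.003,0,1,0.7,2,1],[0,0,0,0,0,0,1],[0,0,0,0,0,0,1]]'
python3 - <<'E'
from h import *
o,p,M=cur();print(p,w2d(p),M.round(3),o['contact_force'])
E
```

```text
t: 8.63
tool_pos: [0.5256, -0.309, 0.3173]
tool_rot: [-2.002, -2.419, 0.0]
contact_force: [-0.4, 0.2, -0.9]
opening: 0.0393
[ 0.52556576 -0.30895801  0.31730928] [4.56682586e-02 1.52234570e-04 3.17309279e-01] [[-0.187  0.982 -0.002]
 [ 0.982  0.187  0.001]
 [ 0.001 -0.001 -1.   ]] [-0.36292565  0.16859797 -0.90209895]
```

```bash
python3 -m crank '[[0,0,0,0,0,1,1],[0,0,0,0,0,0,1]]'; python3 -m crank '[[0,0,0,0,0,1.2,1],[0,0,0,0,0,0,1]]'
```

```text
t: 8.8
tool_pos: [0.5257, -0.3087, 0.3176]
tool_rot: [-2.002, -2.421, 0.001]
contact_force: [-0.8, -0.2, -1.0]
opening: 0.0393
t: 8.97
tool_pos: [0.5259, -0.3087, 0.3175]
tool_rot: [2.001, 2.42, -0.001]
contact_force: [0.1, 0.1, -0.5]
opening: 0.0395
```

```bash
python3 -m crank '[[0,0,0,0,0,2,1],[0,0,0,0,0,1,1],[0,0,0,0,0,0,1]]'; python3 - <<'E'
from h import *
o,p,M=cur();print(p,o['contact_force'],o['effort'])
pic=eyes.get_image('side');cv2.imwrite('pics/s6.png',cv2.resize(pic['image'][220:310,230:340,::-1],None,fx=6,fy=6))
E
```

```text
t: 9.22
tool_pos: [0.5264, -0.3089, 0.3172]
tool_rot: [2.0, 2.419, -0.001]
contact_force: [0.1, 0.2, -1.3]
opening: 0.0393
[ 0.52635447 -0.3089073   0.3172405 ] [ 0.14637682  0.20679757 -1.34643619] [ 8.11602484e-03 -3.99110341e+01 -3.60873950e+01 -9.07230657e-03
  2.39131943e-02  2.32082326e-03]
```

View pics/s6.png

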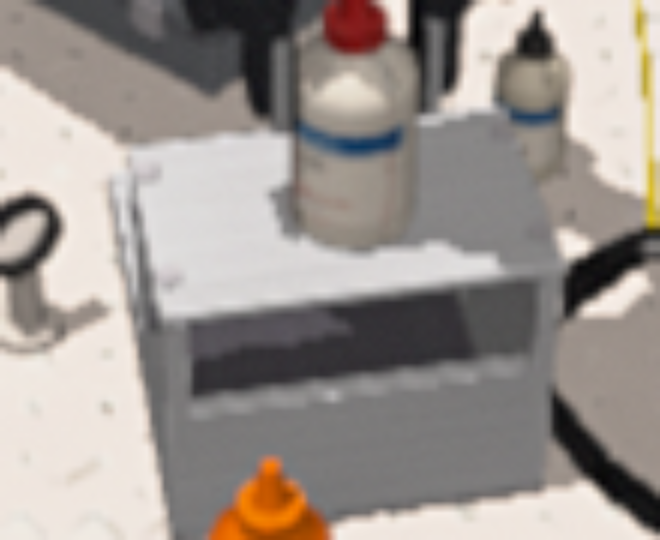

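```bash
python3 -m crank '[[0,0,0,0,0,0,0.3],[0,0,0,0,0,0,0.1],[0,0,0,0,0,0,-0.2],[0,0,0,0,0,0,-0.5],[0,0,0,0,0,0,-0.5],[0,0,0,0,0,0,-0.5]]'; python3 - <<'E'
from h import *
o,p,M=cur();print(p,o['contact_force'],o['effort'])
pic=eyes.get_image('side');cv2.imwrite('pics/s7.png',cv2.resize(pic['image'][220:310,230:340,::-1],None,fx=6,fy=6))
m=spotter.mark_of('bottle',pic);print([(np.round(d['centre'],3).tolist(),round(d['confidence'],2)) for d in m[:3]])
E
```

```text
t: 9.77
tool_pos: [0.5263, -0.3089, 0.3159]
tool_rot: [2.001, 2.419, -0.0]
contact_force: [-0.6, -0.7, -0.5]
opening: 0.0638
[ 0.52627478 -0.30894977  0.31589226] [-0.62730478 -0.6929274  -0.4687589 ] [ 1.73613433e-03 -3.90842414e+01 -3.52536321e+01 -8.35166829e-04
 -7.39873562e-03  1.73060039e-05]
[([0.528, -0.318, 0.108], 0.9)]
```

View pics/s7.png

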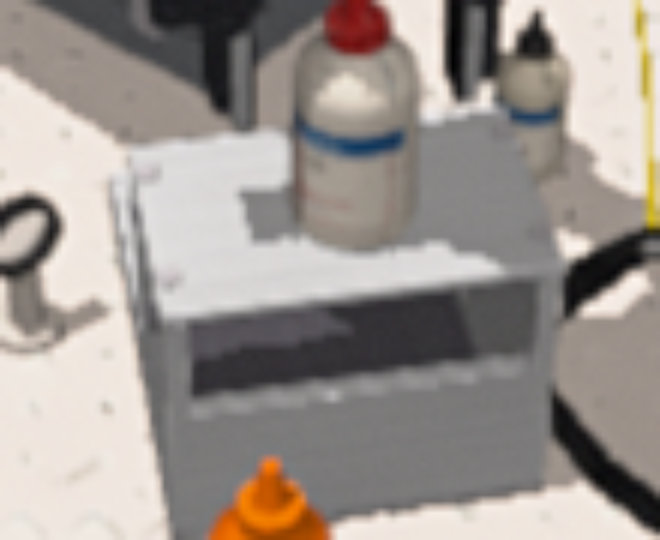

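```bash
python3 - <<'E'
from h import *
o,p,M=cur()
T=down(np.radians(-40.6+90),M)
plan(([p[0],p[1],.405],M,4,-.5),([.478,-.068,.33],T,10,-.5))
E
```

```text
[[0.0,0.0,0.0,-0.0,0.0,-22.3,-0.5],[0.0,0.0,0.0,-0.1,0.0,-22.2,-0.5],[0.0,0.0,0.0,-0.0,0.1,-22.3,-0.5],[0.0,0.0,0.0,-0.1,0.0,-22.2,-0.5]]
-> [ 0.5263 -0.309   0.405 ] [ 2.001  2.419 -0.   ]
[[0.0,0.0,-0.067,24.6,-0.2,7.4,-0.5],[0.0,0.0,-0.067,24.5,1.4,7.5,-0.5],[0.0,0.0,-0.067,24.4,3.1,7.4,-0.5],[0.0,0.0,-0.067,24.1,4.7,7.5,-0.5],[0.0,0.0,-0.068,23.8,6.3,7.4,-0.5],[0.0,0.0,-0.067,23.3,7.9,7.5,-0.5],[0.0,0.001,-0.068,22.7,9.4,7.4,-0.5],[0.0,0.0,-0.067,22.0,10.9,7.5,-0.5]]
[[0.0,0.001,-0.068,21.3,12.4,7.5,-0.5],[0.0,0.0,-0.067,20.3,13.8,7.5,-0.5]]
-> [ 0.478 -0.068  0.33 ] [1.09  2.946 0.   ]
```

```bash
python3 -m crank '[[0,0,0,0,0,-10,-0.5],[0,0,0,0,0,-22,-0.5],[0,0,0,0,0,-22,-0.5],[0,0,0,0,0,-22,-0.5],[0,0,0,0,0,-15,-0.5],[0,0,0,0,0,0,-0.5]]'
python3 -m crank '[[0,0,-0.067,24.6,0,7.4,-0.5],[0,0,-0.067,24.5,1.4,7.5,-0.5],[0,0,-0.067,24.4,3.1,7.4,-0.5],[0,0,-0.067,24.1,4.7,7.5,-0.5],[0,0,-0.068,23.8,6.3,7.4,-0.5],[0,0,-0.067,23.3,7.9,7.5,-0.5],[0,0,-0.068,22.7,9.4,7.4,-0.5],[0,0,-0.067,22,10.9,7.5,-0.5]]'
python3 -m crank '[[0,0,-0.068,21.3,12.4,7.5,-0.5],[0,0,-0.067,20.3,13.8,7.5,-0.5],[0,0,0,0,0,0,-0.5]]'
python3 - <<'E'
from h import *
o,p,M=cur();print(p,M.round(3))
pic=eyes.get_image('wrist');save(pic,'w8.png')
for q in ['case','case_handle','case_rear_edge','case_lead_edge']:
    m=spotter.mark_of(q,pic)
    print(q,[(np.round(d['centre'],3).tolist(),round(d['confidence'],2)) for d in m[:3]])
pic=eyes.get_image('side');cv2.imwrite('pics/s8.png',cv2.resize(pic['image'][180:330,200:400,::-1],None,fx=3,fy=3))
E
```

```text
t: 10.37
tool_pos: [0.5257, -0.3085, 0.4114]
tool_rot: [-2.001, -2.42, 0.0]
contact_force: [-0.1, -0.3, 0.3]
opening: 0.0637
t: 11.03
tool_pos: [0.4843, -0.1131, 0.3514]
tool_rot: [1.259, 2.87, -0.004]
contact_force: [-0.0, -0.0, 0.3]
opening: 0.0642
t: 11.28
tool_pos: [0.4708, -0.0597, 0.3315]
tool_rot: [1.047, 2.96, -0.003]
contact_force: [-0.4, -0.3, 0.2]
opening: 0.0636
[ 0.470776   -0.0597006   0.33152271] [[-0.778  0.629  0.001]
 [ 0.629  0.778 -0.003]
 [-0.003 -0.001 -1.   ]]
case [([0.452, -0.046, 0.004], 0.67)]
case_handle [([0.48, -0.064, 0.059], 0.62)]
case_rear_edge [([0.501, -0.18, 0.019], 0.33)]
case_lead_edge []
```

View pics/w8.png

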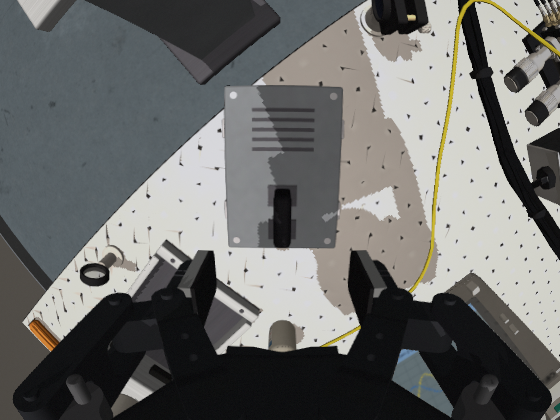

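View pics/s8.png

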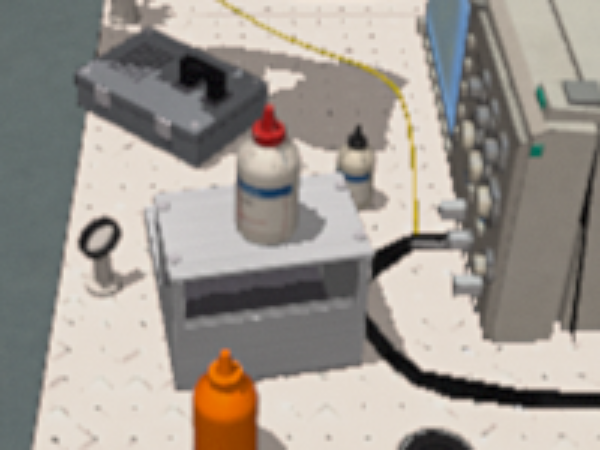

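```bash
python3 - <<'E'
from h import *
o,p,M=cur()
pic=eyes.get_image('wrist')
im=pic['image'][:,:,::-1]
cv2.imwrite('pics/w9z.png',cv2.resize(im[75:260,210:360],None,fx=4,fy=3.2,interpolation=cv2.INTER_CUBIC)[:600])
for n,u,v,z in [('tl',225,87,.038),('tr',342,87,.038),('bl',226.5,248,.038),('br',341.5,248,.038),('h1',282,190,.066),('h2',282,246,.066)]:
    print(n,wpt(pic,u,v,z,M,p).round(4))
E
```

```text
tl [ 0.3741 -0.0431  0.038 ]
tr [0.4338 0.0299 0.038 ]
bl [ 0.48   -0.1354  0.038 ]
br [ 0.546  -0.0549  0.038 ]
h1 [ 0.4642 -0.0576  0.066 ]
h2 [ 0.5    -0.0869  0.066 ]
```

View pics/w9z.png

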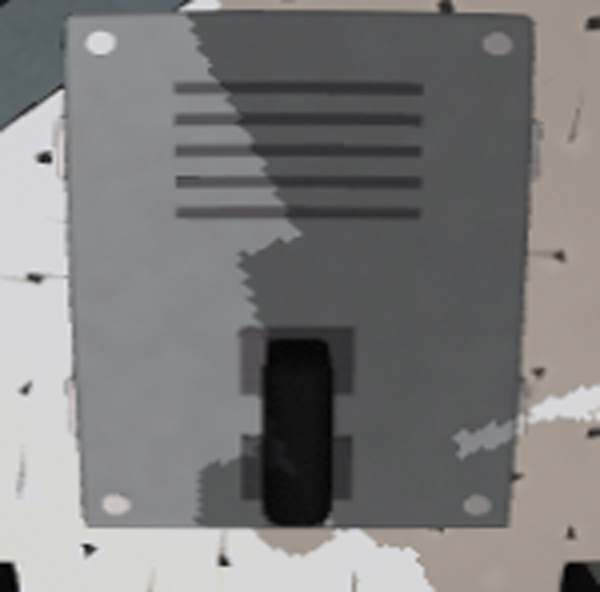

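```bash
python3 - <<'E'
from h import *
o,p,M=cur()
pic=eyes.get_image('wrist')
P={}
for n,u,v,z in [('tl',226.5,79.7,.038),('tr',343,79.7,.038),('bl',231.8,238.8,.038),('br',337.5,238.8,.038),('h1',284.2,181,.066),('h2',284.3,238.2,.066)]:
    P[n]=wpt(pic,u,v,z,M,p);print(n,P[n].round(4))
d=P['br']+P['bl']-P['tl']-P['tr'];print(np.linalg.norm(d)/2,np.degrees(np.arctan2(d[1],d[0])),np.linalg.norm(P['tl']-P['tr']),np.linalg.norm(P['bl']-P['br']))
h=(P['h1']+P['h2'])/2;c=sum(P[k] for k in('tl','tr','bl','br'))/4;a=np.arctan2(d[1],d[0])
print('handle',h,'c',c,'handle by c',c+.036*np.array([np.cos(a),np.sin(a),0]))
T=down(np.radians(-39.2+90),M)
g=np.array([.4785,-.0695])
plan(([*g,.235],T,5,-.5))
E
```

```text
tl [ 0.3703 -0.0383  0.038 ]
tr [0.4296 0.0343 0.038 ]
bl [ 0.4763 -0.1255  0.038 ]
br [ 0.5362 -0.0525  0.038 ]
h1 [ 0.4599 -0.0519  0.066 ]
h2 [ 0.4958 -0.0812  0.066 ]
0.13734614989360083 -39.2818826266367 0.09377007342655523 0.09443078109428032
handle [ 0.47783333 -0.06655943  0.066     ] c [ 0.45305997 -0.04549289  0.038     ] handle by c [ 0.48092543 -0.06828579  0.038     ]
[[-0.0,0.002,-0.001,-1.5,-0.2,20.0,-0.5],[-0.0,0.002,-0.0,-1.5,-0.2,20.0,-0.5],[-0.0,0.001,-0.001,-1.5,-0.2,19.9,-0.5],[-0.0,0.002,-0.0,-1.6,-0.1,20.0,-0.5],[-0.0,0.001,-0.001,-1.6,-0.2,19.9,-0.5]]
-> [ 0.4785 -0.0695  0.235 ] [ 1.053e+00  2.959e+00 -1.000e-03]
```

```bash
python3 -m crank '[[0,0.002,-0.001,-1.4,0,20,-0.5],[0,0.002,0,-1.4,0,20,-0.5],[0,0.001,-0.001,-1.4,0.1,20,-0.5],[0,0.002,0,-1.4,0.1,20,-0.5],[0,0,0,-1.4,0,16,-0.5],[0,0,0,0,0,0,-0.5]]'
python3 - <<'E'
from h import *
o,p,M=cur();print(p,M.round(3),o['contact_force'])
pic=eyes.get_image('wrist');save(pic,'w10.png')
T=down(np.radians(-39.2+90),M)
g=np.array([.4787,-.068])
plan(([*g,.22],T,2,-.5))
E
```

```text
t: 12.18
tool_pos: [0.4819, -0.0728, 0.24]
tool_rot: [1.062, 2.945, -0.001]
contact_force: [0.3, -0.4, -1.0]
opening: 0.064
[ 0.48189115 -0.0728463   0.2400297 ] [[-0.77   0.638  0.01 ]
 [ 0.638  0.77  -0.004]
 [-0.011  0.003 -1.   ]] [ 0.29876585 -0.38584945 -1.04796814]
[[0.002,0.006,-0.004,3.1,0.7,10.7,-0.5],[0.002,0.006,-0.004,3.1,0.7,10.8,-0.5]]
-> [ 0.4787 -0.068   0.22  ] [ 1.053  2.959 -0.   ]
```

View pics/w10.png

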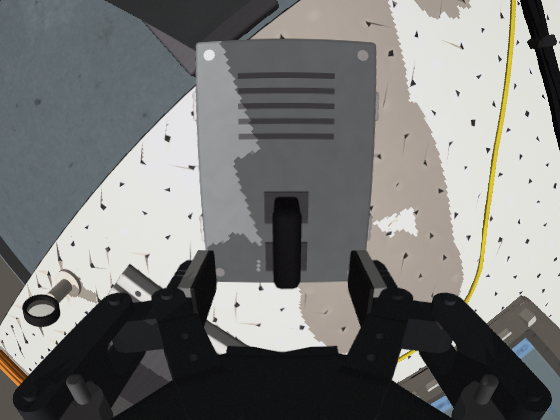

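```bash
python3 -m crank '[[0.002,0.006,-0.004,3.1,1.2,10.7,-0.5],[0.002,0.006,-0.004,3.1,1.2,10.8,-0.5],[0,0,0,0,0,0,1],[0,0,0,0,0,0,1],[0,0,0,0,0,0,1],[0,0,0,0,0,0,1],[0,0,0,0,0,0,1],[0,0,0,0,0,0,1]]' 60
python3 - <<'E'
from h import *
o,p,M=cur();print(p,M.round(3),o['contact_force'],w2d(p))
pic=eyes.get_image('wrist');save(pic,'w11.png')
E
```

```text
t: 12.9
tool_pos: [0.481, -0.0676, 0.223]
tool_rot: [1.051, 2.953, 0.0]
contact_force: [0.0, -0.8, -3.6]
opening: 0.0124
[ 0.48101287 -0.06764673  0.223025  ] [[-0.775  0.632  0.007]
 [ 0.632  0.775 -0.002]
 [-0.007  0.002 -1.   ]] [ 3.16776024e-03 -7.73073058e-01 -3.56392210e+00] [-0.19972047  0.00083334  0.223025  ]
```

View pics/w11.png

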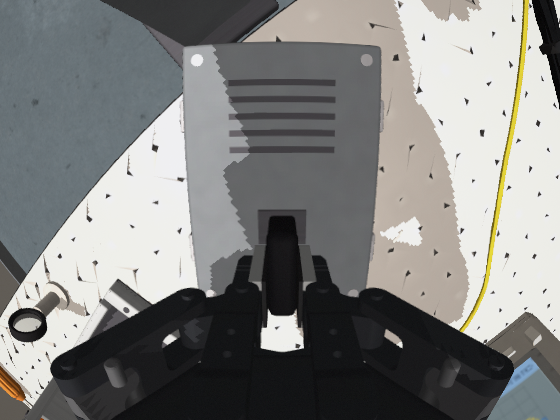

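```bash
python3 -m crank '[[0,0,0.085,0,0,0,1],[0,0,0.085,0,0,0,1],[0,0,0.085,0,0,0,1],[0,0,0.085,0,0,0,1],[0,0,0.085,0,0,0,1],[0,0,0.085,0,0,0,1],[0,0,0.085,0,0,0,1],[0,0,0.085,0,0,0,1]]'
python3 - <<'E'
from h import *
o,p,M=cur();print(p,M.round(3),o['contact_force'],w2d(p),o['opening'])
T=down(DYAW+np.pi/2,M);print(R.from_matrix(M.T@T).as_rotvec())
pic=eyes.get_image('wrist');save(pic,'w12.png')
pic=eyes.get_image('scene');cv2.imwrite('pics/c12.png',cv2.resize(pic['image'][190:340,150:400,::-1],None,fx=3,fy=3))
E
```

```text
t: 13.62
tool_pos: [0.4797, -0.0679, 0.2229]
tool_rot: [2.012, 2.408, -0.004]
contact_force: [-1.1, 0.3, -0.3]
opening: 0.013
[ 0.47967675 -0.06791328  0.22288633] [[-0.178  0.984  0.001]
 [ 0.984  0.178 -0.004]
 [-0.004  0.    -1.   ]] [-1.08550942  0.2962909  -0.2660584 ] [-0.19970472 -0.00052902  0.22288633] 0.012953214082805139
[ 8.03760576e-05  4.26755806e-03 -6.86431270e-03]
```

View pics/w12.png

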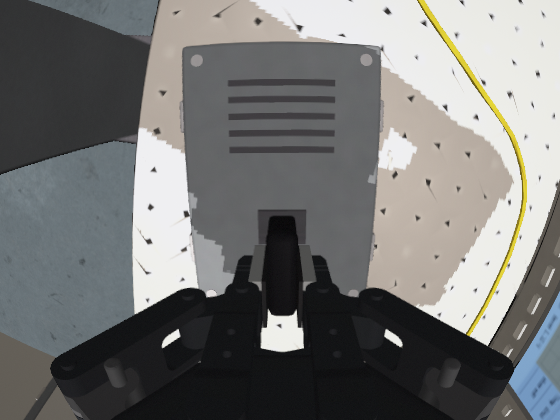

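View pics/c12.png

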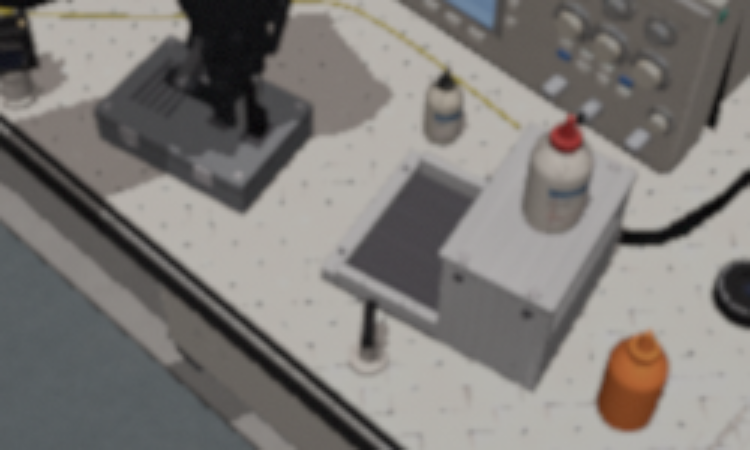

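```bash
cat >> h.py <<'E'
def pivot(th,n,g,piv,fwd=0):
    # rotate current tool pose about point piv (world) nose-up by th over n rows (+forward fwd m along dock x), print rows
    o,p,M=cur(); ax=Rz(DYAW)@np.array([0,-1,0.]); out=[]; p0,M0=p.copy(),M.copy()
    for i in range(n):
        Q=R.from_rotvec(ax*th*(i+1)/n).as_matrix(); pt=piv+Q@(p0-piv)+Rz(DYAW)@np.array([fwd*(i+1)/n,0,0]); Mt=Q@M0
        r,p,M=rows(p,M,pt,Mt,1,g); out+=r
    for i in range(0,n,8): print(str(out[i:i+8]).replace(' ',''))
    print('->',p,w2d(p))
E
python3 - <<'E'
from h import *
o,p,M=cur()
d=w2d(p); piv=d2w(d[0]-.106,d[1],0)
pivot(.19,12,1,piv)
E
```

```text
[[-0.0,-0.016,-0.0,3.5,-0.0,-1.7,1],[-0.0,-0.016,-0.0,3.6,-0.0,-1.6,1],[-0.0,-0.015,-0.0,3.5,-0.0,-1.7,1],[-0.0,-0.016,-0.0,3.5,-0.0,-1.7,1],[-0.0,-0.016,-0.0,3.6,-0.0,-1.6,1],[-0.0,-0.016,-0.0,3.5,-0.1,-1.7,1],[-0.0,-0.016,-0.0,3.5,0.0,-1.7,1],[-0.0,-0.016,-0.0,3.6,0.0,-1.6,1]]
[[-0.0,-0.015,-0.0,3.5,0.0,-1.7,1],[-0.0,-0.016,-0.0,3.6,0.0,-1.7,1],[-0.001,-0.016,-0.0,3.5,-0.0,-1.6,1],[0.0,-0.016,-0.0,3.5,-0.0,-1.7,1]]
-> [ 0.47171552 -0.02467862  0.23890989] [-0.24366602 -0.00038625  0.23890989]
```

```bash
python3 -m crank '[[0,-0.016,-0.001,3.5,0,-1.7,1],[0,-0.016,-0.001,3.5,0,-1.7,1],[0,-0.016,-0.001,3.5,0,-1.7,1],[0,-0.016,-0.001,3.5,0,-1.7,1],[0,-0.016,-0.001,3.5,0,-1.7,1],[0,-0.016,-0.001,3.5,0,-1.7,1]]'
python3 - <<'E'
from h import *
o,p,M=cur();print(p,M.round(3),o['contact_force'],w2d(p),o['opening'])
print('tilt',np.arcsin(-(Rz(DYAW).T@M[:,2])[0]), 'handle dock',w2d(p+M[:,2]*.163))
pic=eyes.get_image('side');cv2.imwrite('pics/s13.png',cv2.resize(pic['image'][170:320,200:400,::-1],None,fx=3,fy=3))
pic=eyes.get_image('wrist');save(pic,'w13.png')
E
```

```text
t: 14.22
tool_pos: [0.4753, -0.045, 0.2323]
tool_rot: [1.941, 2.359, -0.103]
contact_force: [0.5, 0.3, -3.9]
opening: 0.0123
[ 0.47534946 -0.04496526  0.23226871] [[-0.191  0.981  0.023]
 [ 0.976  0.193 -0.105]
 [-0.108  0.002 -0.994]] [ 0.52325103  0.30630999 -3.86883822] [-0.22305716 -0.00055314  0.23226871] 0.012334996637611815
tilt -0.10779928104131452 handle dock [-2.05519885e-01 -1.03173095e-04  7.02155032e-02]
```

View pics/s13.png

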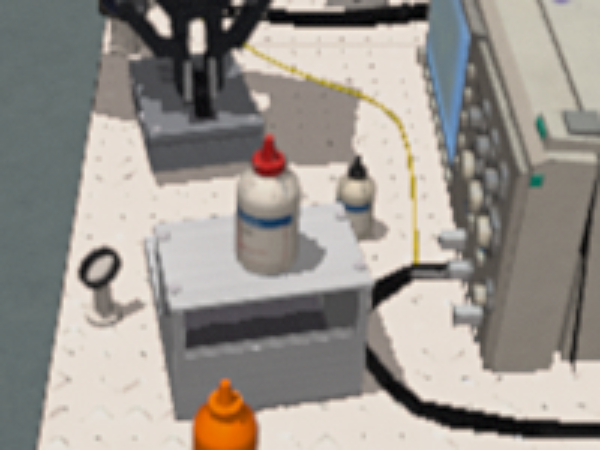

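View pics/w13.png

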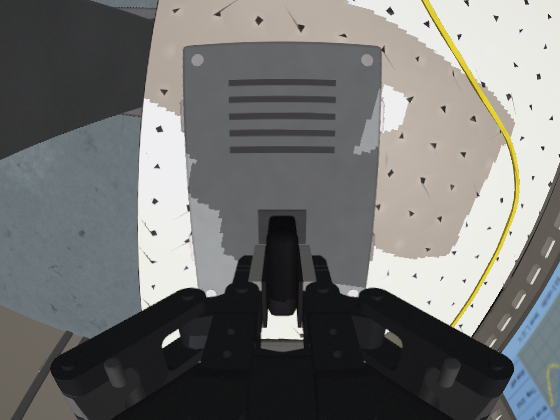

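```bash
python3 -m crank '[[0,-0.018,0.001,3.5,0,-1.7,1],[0,-0.018,0.001,3.5,0,-1.7,1],[0,-0.018,0,3.5,0,-1.7,1],[0,-0.018,0,3.5,0,-1.7,1],[0,-0.018,0,3.5,0,-1.7,1],[0,0,0,0,0,0,1]]'
python3 - <<'E'
from h import *
o,p,M=cur();print(p,M.round(3),o['contact_force'],w2d(p),o['opening'])
print('tilt',np.arcsin(-(Rz(DYAW).T@M[:,2])[0]), 'handle dock',w2d(p+M[:,2]*.163))
t=p+Rz(DYAW)@np.array([.112,0,.0]); t2=d2w(w2d(t)[0],0,t[2]);print(t,t2)
plan((t2,M,8,1))
pic=eyes.get_image('side');cv2.imwrite('pics/s14.png',cv2.resize(pic['image'][170:320,200:400,::-1],None,fx=3,fy=3))
E
```

```text
t: 14.82
tool_pos: [0.4709, -0.0241, 0.2384]
tool_rot: [1.894, 2.298, -0.193]
contact_force: [0.4, -0.2, -2.0]
opening: 0.0123
[ 0.47088675 -0.02410382  0.23837326] [[-0.187  0.982  0.04 ]
 [ 0.961  0.191 -0.199]
 [-0.202  0.001 -0.979]] [ 0.37965309 -0.16337194 -1.99913503] [-0.24438371 -0.00109489  0.23837326] 0.01230333940097867
tilt -0.2038634159291317 handle dock [-0.21138367 -0.00072785  0.07874913]
[ 0.49152707 -0.13418551  0.23837326] [ 0.4926032  -0.13398373  0.23837326]
[[0.0,0.0,0.0,-13.7,0.0,2.8,1],[0.0,0.0,0.0,-13.7,0.0,2.8,1],[0.0,0.0,0.0,-13.7,0.0,2.8,1],[0.0,0.0,0.0,-13.7,0.1,2.9,1],[0.0,0.0,0.0,-13.7,0.0,2.8,1],[0.0,0.0,0.0,-13.7,0.1,2.9,1],[0.0,0.0,0.0,-13.7,0.0,2.8,1],[0.0,0.0,0.0,-13.8,0.1,2.9,1]]
-> [ 0.4926 -0.134   0.2384] [ 1.894  2.298 -0.193]
```

View pics/s14.png

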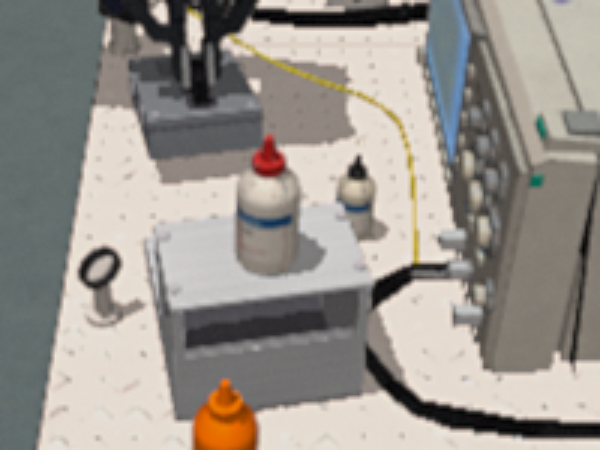

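```bash
python3 -m crank '[[0,0,0,-10,0,2,1],[0,0,0,-13.7,0,2.8,1],[0,0,0,-13.7,0,2.8,1],[0,0,0,-13.7,0.1,2.8,1]]'
python3 - <<'E'
from h import *
o,p,M=cur();print(M.round(3),o['contact_force'],w2d(p),o['opening'])
C=M[:,[0,1,2]]*[-1,1,-1]; h=p+M[:,2]*.163
for n,v in dict(lead=(.034,0,-.06),rear=(-.106,0,-.06)).items(): print(n,w2d(h+C@np.array(v)))
t=d2w(w2d(p)[0]+.05,0,.2395); plan((t,M,4,1))
E
```

```text
t: 15.2
tool_pos: [0.4808, -0.076, 0.2376]
tool_rot: [1.89, 2.305, -0.191]
contact_force: [0.7, 0.9, -2.5]
opening: 0.0123
[[-0.192  0.981  0.038]
 [ 0.961  0.196 -0.196]
 [-0.199 -0.001 -0.98 ]] [ 0.73104795  0.87462663 -2.51193762] [-0.19151596 -0.00092576  0.23764851] 0.012259092340524922
lead [-0.1137779  -0.00022477  0.02589086]
rear [-0.25096223 -0.00186576 -0.0019976 ]
[[0.0,0.0,0.0,-12.3,0.1,2.0,1],[0.0,0.0,0.0,-12.4,0.1,2.0,1],[0.0,0.0,0.0,-12.3,0.1,2.1,1],[0.0,0.0,0.0,-12.4,0.0,2.0,1]]
-> [ 0.4909 -0.125   0.2396] [ 1.89   2.305 -0.191]
```

```bash
python3 -m crank '[[0,0,0,-12.3,0.1,2,1],[0,0,0,-12.3,0.1,2,1],[0,0,0,-12.3,0.1,2,1],[0,0,0,-10,0,2,1],[0,0,0,0,0,0,1]]'
python3 - <<'E'
from h import *
o,p,M=cur();print(M.round(3),o['contact_force'],w2d(p),o['opening'])
C=M[:,[0,1,2]]*[-1,1,-1]; h=p+M[:,2]*.163
for n,v in dict(lead=(.034,0,-.06),rear=(-.106,0,-.06)).items(): print(n,w2d(h+C@np.array(v)))
pic=eyes.get_image('side');cv2.imwrite('pics/s15.png',cv2.resize(pic['image'][170:320,200:400,::-1],None,fx=3,fy=3))
pic=eyes.get_image('scene');cv2.imwrite('pics/c15.png',cv2.resize(pic['image'][190:340,150:400,::-1],None,fx=3,fy=3))
E
```

```text
t: 15.62
tool_pos: [0.4907, -0.1303, 0.2386]
tool_rot: [1.895, 2.303, -0.195]
contact_force: [-0.2, -1.6, -1.6]
opening: 0.0125
[[-0.189  0.981  0.035]
 [ 0.961  0.192 -0.197]
 [-0.2   -0.003 -0.98 ]] [-0.2414225  -1.63235965 -1.64845934] [-0.1362982  -0.001157    0.23855464] 0.012545855067768593
lead [-0.05840221 -0.00123316  0.02685388]
rear [-0.19557115 -0.00242665 -0.00113288]
```

View pics/c15.png

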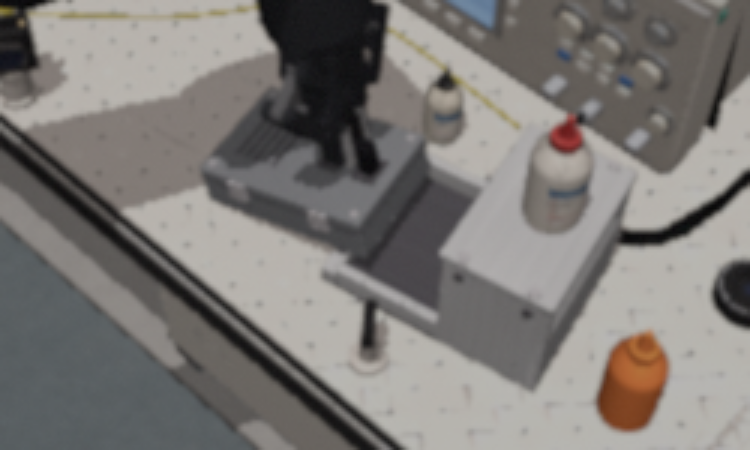

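View pics/s15.png

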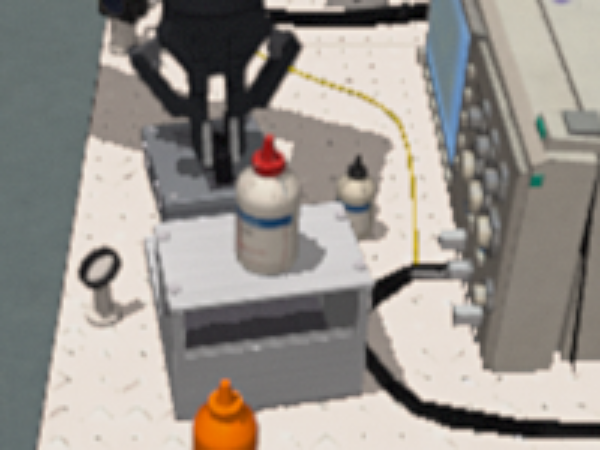

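```bash
python3 -m crank '[[0,0.018,0,-3.8,0,1.9,1],[0,0.018,0,-3.8,0,1.9,1],[0,0.018,0,-3.8,0,1.9,1],[0,0,0,0,0,1,1],[0,0,0,0,0,0,1]]'
python3 - <<'E'
from h import *
o,p,M=cur();print(M.round(3),o['contact_force'],w2d(p),o['opening'])
C=M[:,[0,1,2]]*[-1,1,-1]; h=p+M[:,2]*.163
for n,v in dict(lead=(.034,0,-.06),rear=(-.106,0,-.06)).items(): print(n,w2d(h+C@np.array(v)))
E
```

```text
t: 16.13
tool_pos: [0.4936, -0.1414, 0.2357]
tool_rot: [1.923, 2.344, -0.14]
contact_force: [-0.3, -0.5, -4.2]
opening: 0.0127
[[-0.194  0.981  0.024]
 [ 0.971  0.195 -0.138]
 [-0.14  -0.004 -0.99 ]] [-0.34200947 -0.52655125 -4.18497843] [-0.12494521 -0.00034051  0.23568699] 0.012680174110812806
lead [-0.06001756 -0.00037522  0.01965597]
rear [-1.98625795e-01 -2.00156540e-03  3.17039344e-05]
```

```bash
python3 -m crank '[[0,0,0,0,0,0,0.5],[0,0,0,0,0,0,0.2],[0,0,0,0,0,0,-0.3],[0,0,0,0,0,0,-0.3],[0,0,0,0,0,0,-0.3],[0,0,0,0,0,-10,-0.3],[0,0,0,0,0,-25,-0.3],[0,0,0,0,0,-25,-0.3]]'
python3 - <<'E'
from h import *
o,p,M=cur();print(p,w2d(p),o['opening'])
pic=eyes.get_image('wrist');save(pic,'w16.png')
for q in ['case','case_handle','case_rear_edge','case_lead_edge','sill_edge']:
    m=spotter.mark_of(q,pic)
    print(q,[(w2d(d['centre']).round(3).tolist(),round(d['confidence'],2)) for d in m[:3]])
pic=eyes.get_image('scene');cv2.imwrite('pics/c16.png',cv2.resize(pic['image'][190:340,150:400,::-1],None,fx=3,fy=3))
for q in ['case','case_handle','case_rear_edge','case_lead_edge','sill_edge']:
    m=spotter.mark_of(q,pic)
    print(q,[(w2d(d['centre']).round(3).tolist(),round(d['confidence'],2)) for d in m[:3]])
E
```

```text
t: 16.8
tool_pos: [0.4909, -0.1322, 0.2925]
tool_rot: [1.928, 2.353, -0.143]
contact_force: [-0.2, -0.3, 0.9]
opening: 0.0557
[ 0.49085538 -0.13224361  0.29254499] [-0.13441613 -0.0013972   0.29254499] 0.055713487989371764
case [([-0.133, -0.001, 0.009], 0.62)]
case_handle [([-0.105, -0.003, 0.075], 0.71)]
case_rear_edge []
case_lead_edge []
sill_edge []
case [([-0.129, -0.006, 0.009], 0.61), ([-0.026, -0.099, -0.003], 0.6)]
case_handle [([-0.105, 0.0, 0.075], 0.91), ([-0.126, -0.002, 0.01], 0.49)]
case_rear_edge [([-0.196, 0.001, -0.002], 0.86)]
case_lead_edge [([-0.057, -0.002, 0.019], 0.75)]
sill_edge [([-0.085, -0.003, 0.015], 0.94)]
```

View pics/w16.png

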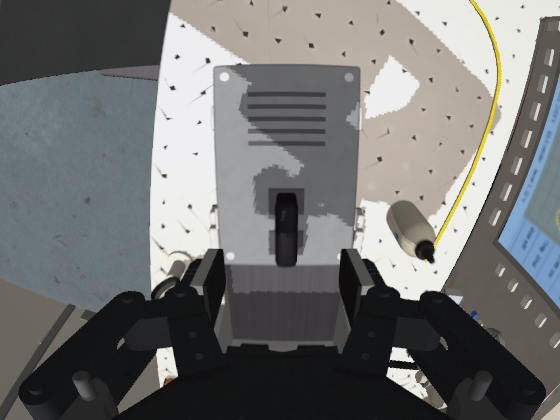

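View pics/c16.png

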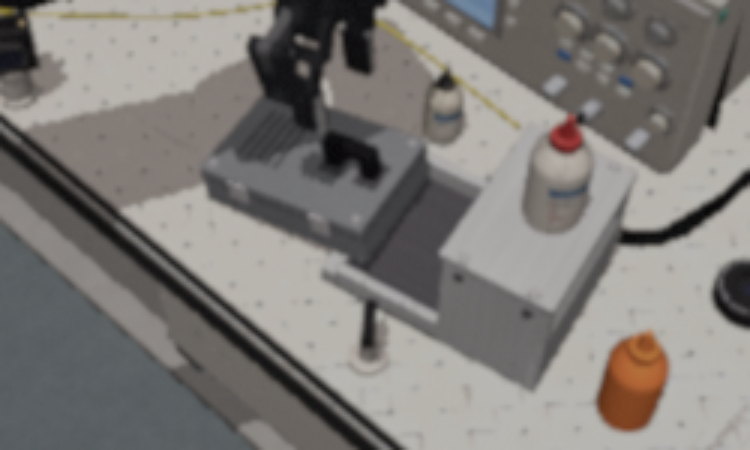

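```bash
python3 - <<'E'
from h import *
o,p,M=cur()
T=down(DYAW+np.pi/2,M)
a=d2w(-.250,-.0005,.30);b=d2w(-.250,-.0005,.197)
plan((a,T,6,-.3),(b,T,6,-.3))
E
```

```text
[[-0.002,0.022,0.002,18.9,0.3,-4.0,-0.3],[-0.002,0.023,0.002,19.0,0.3,-3.6,-0.3],[-0.001,0.022,0.002,19.1,0.3,-3.1,-0.3],[-0.002,0.023,0.002,19.2,0.2,-2.7,-0.3],[-0.001,0.022,0.002,19.3,0.2,-2.3,-0.3],[-0.002,0.023,0.003,19.2,0.2,-1.9,-0.3]]
-> [ 0.4704 -0.0185  0.3   ] [-2.007e+00 -2.417e+00 -1.000e-03]
[[0.0,-0.0,-0.0,0.0,0.0,17.2,-0.3],[0.0,-0.0,-0.0,0.0,0.0,17.2,-0.3],[0.0,-0.0,-0.0,0.0,0.0,17.1,-0.3],[0.0,-0.0,-0.0,0.0,0.0,17.2,-0.3],[0.0,-0.0,-0.0,0.0,0.0,17.1,-0.3],[0.0,-0.0,-0.0,0.0,0.0,17.2,-0.3]]
-> [ 0.4704 -0.0185  0.197 ] [-2.007e+00 -2.417e+00 -1.000e-03]
```

```bash
python3 -m crank '[[-0.002,0.022,0.002,19,0.3,-4,-0.3],[-0.002,0.023,0.002,19,0.3,-3.6,-0.3],[-0.002,0.022,0.002,19,0.3,-3.1,-0.3],[-0.002,0.023,0.002,19.2,0.2,-2.7,-0.3],[-0.002,0.022,0.002,19.3,0.2,-2.3,-0.3],[-0.002,0.023,0.003,19,0.2,-2,-0.3],[0,0,0,0,0,0,-0.3]]'
python3 -m crank '[[0,0,0,0,0,17,-0.3],[0,0,0,0,0,17,-0.3],[0,0,0,0,0,17,-0.3],[0,0,0,0,0,17,-0.3],[0,0,0,0,0,10,-0.3],[0,0,0,0,0,0,-0.3]]'
python3 - <<'E'
from h import *
o,p,M=cur();print(p,w2d(p),M.round(3),o['opening'],o['contact_force'])
T=down(DYAW+np.pi/2,M)
plan((d2w(-.240,0,.197),T,3,-.3))
pic=eyes.get_image('side');cv2.imwrite('pics/s17.png',cv2.resize(pic['image'][150:300,200:400,::-1],None,fx=3,fy=3))
E
```

```text
t: 17.98
tool_pos: [0.4695, -0.0155, 0.2985]
tool_rot: [-2.007, -2.407, -0.007]
contact_force: [0.5, -0.2, 0.2]
opening: 0.0553
t: 18.48
tool_pos: [0.4706, -0.0161, 0.2189]
tool_rot: [-2.008, -2.416, -0.006]
contact_force: [-0.0, -0.4, -0.6]
opening: 0.0553
[ 0.47064258 -0.0160558   0.21885941] [-2.52338883e-01  1.48283058e-04  2.18859408e-01] [[-0.183  0.983  0.002]
 [ 0.983  0.183  0.003]
 [ 0.003  0.003 -1.   ]] 0.055265447122610355 [-0.04583753 -0.36448457 -0.58764789]
[[0.001,-0.001,-0.001,-4.1,-0.1,7.3,-0.3],[0.001,-0.001,-0.0,-4.1,-0.0,7.3,-0.3],[0.001,-0.001,-0.001,-4.2,-0.1,7.2,-0.3]]
-> [ 0.4728 -0.0282  0.197 ] [ 2.006  2.418 -0.   ]
```

View pics/s17.png

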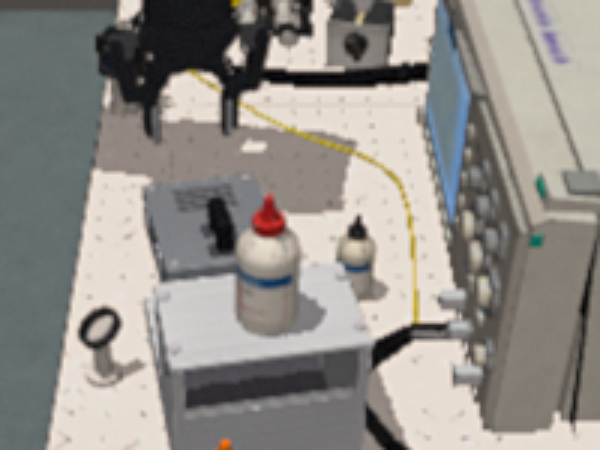

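```bash
python3 -m crank '[[0.001,-0.001,-0.001,-2,0,7.3,-0.3],[0.001,-0.001,0,-2,0,7.3,-0.3],[0.001,-0.001,-0.001,-4,0,7.2,-0.3],[0,0,0,-6,0,0,-0.3],[0,0,0,-6,0,0,-0.3],[0,0,0,-6,0,0,-0.3],[0,0,0,-6,0,0,-0.3]]'
python3 - <<'E'
from h import *
o,p,M=cur();print(p,w2d(p),M.round(3),o['opening'],o['contact_force'])
pic=eyes.get_image('wrist');save(pic,'w18.png')
pic=eyes.get_image('scene')
for q in ['case','case_rear_edge','case_lead_edge']:
    m=spotter.mark_of(q,pic)
    print(q,[(w2d(d['centre']).round(3).tolist(),round(d['confidence'],2)) for d in m[:3]])
E
```

```text
t: 19.12
tool_pos: [0.4794, -0.051, 0.1994]
tool_rot: [2.0, 2.414, 0.003]
contact_force: [1.4, -0.1, -0.1]
opening: 0.0559
[ 0.47935371 -0.05097747  0.19936962] [-0.21640999  0.00227455  0.19936962] [[-0.186  0.983  0.007]
 [ 0.983  0.186 -0.003]
 [-0.004  0.006 -1.   ]] 0.05585960761884712 [ 1.38460566 -0.08426577 -0.10329746]
case [([-0.128, -0.006, 0.011], 0.91)]
case_rear_edge [([-0.195, -0.002, -0.006], 0.96)]
case_lead_edge [([-0.058, -0.001, 0.016], 0.67)]
```

View pics/w18.png

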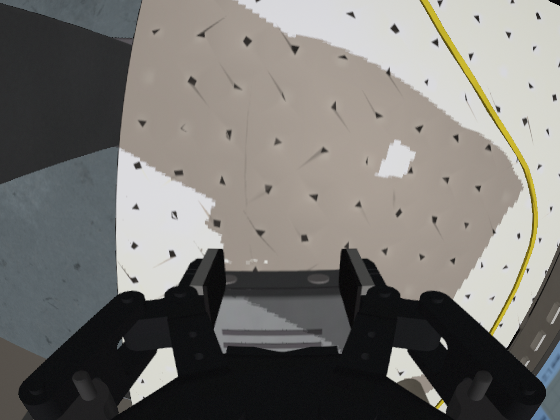

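```bash
python3 -m crank '[[0,0,0,-6,0,1,-0.3],[0,0,0,-6,0,1,-0.3],[0,0,0,-6,0,1,-0.3],[0,0,0,-6,0,1,-0.3],[0,0,0,-6,0,0,-0.3],[0,0,0,-6,0,0,-0.3]]'
python3 - <<'E'
from h import *
o,p,M=cur();print(p,w2d(p),M.round(3),o['opening'],o['contact_force'])
pic=eyes.get_image('scene');cv2.imwrite('pics/c19.png',cv2.resize(pic['image'][190:340,150:400,::-1],None,fx=3,fy=3))
for q in ['case','case_rear_edge','case_lead_edge']:
    m=spotter.mark_of(q,pic)
    print(q,[(w2d(d['centre']).round(3).tolist(),round(d['confidence'],2)) for d in m[:3]])
E
```

```text
t: 19.87
tool_pos: [0.4862, -0.0831, 0.1963]
tool_rot: [-2.001, -2.417, -0.019]
contact_force: [-0.6, 5.2, 2.4]
opening: 0.0557
[ 0.48618847 -0.08308266  0.1963252 ] [-0.18359512  0.00307563  0.1963252 ] [[-0.187  0.982  0.005]
 [ 0.982  0.187  0.012]
 [ 0.011  0.007 -1.   ]] 0.055689750311741504 [-0.58159211  5.19852637  2.37519068]
case [([-0.093, -0.003, 0.011], 0.75)]
case_rear_edge [([-0.165, -0.001, -0.001], 0.95), ([0.195, -0.084, -0.002], 0.51)]
case_lead_edge [([-0.026, -0.001, 0.021], 0.81)]
```

View pics/c19.png

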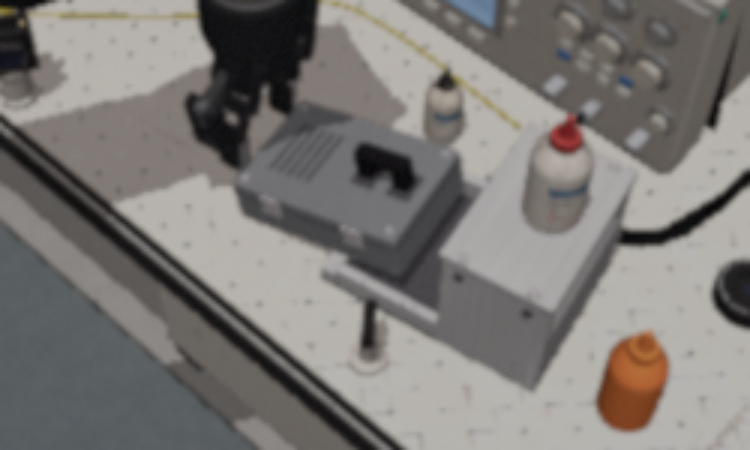

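```bash
python3 -m crank '[[0,0,0,-5,0,0,-0.3],[0,0,0,-5,-0.5,0,-0.3],[0,0,0,-4,-0.5,0,-0.3],[0,0,0,-4,-0.5,0,-0.3]]'
python3 - <<'E'
from h import *
o,p,M=cur();print(p,w2d(p),M.round(3),o['opening'],o['contact_force'])
pic=eyes.get_image('scene');cv2.imwrite('pics/c20.png',cv2.resize(pic['image'][190:340,150:400,::-1],None,fx=3,fy=3))
for q in ['case','case_rear_edge','case_lead_edge']:
    m=spotter.mark_of(q,pic)
    print(q,[(w2d(d['centre']).round(3).tolist(),round(d['confidence'],2)) for d in m[:3]])
E
```

```text
t: 20.4
tool_pos: [0.4878, -0.0994, 0.196]
tool_rot: [-1.997, -2.414, -0.025]
contact_force: [-1.0, 6.2, 2.3]
opening: 0.0556
[ 0.48780377 -0.09944694  0.1959756 ] [-0.16721344  0.0016475   0.1959756 ] [[-0.187  0.982  0.004]
 [ 0.982  0.187  0.017]
 [ 0.016  0.007 -1.   ]] 0.05564901994018045 [-1.01717998  6.2031871   2.32141123]
case [([-0.081, -0.007, 0.016], 0.95), ([0.043, -0.005, 0.11], 0.73)]
case_rear_edge [([-0.147, 0.001, -0.002], 0.75), ([-0.064, -0.002, 0.086], 0.58), ([-0.025, -0.1, -0.005], 0.33)]
case_lead_edge [([-0.009, -0.001, 0.032], 0.6)]
```

View pics/c20.png

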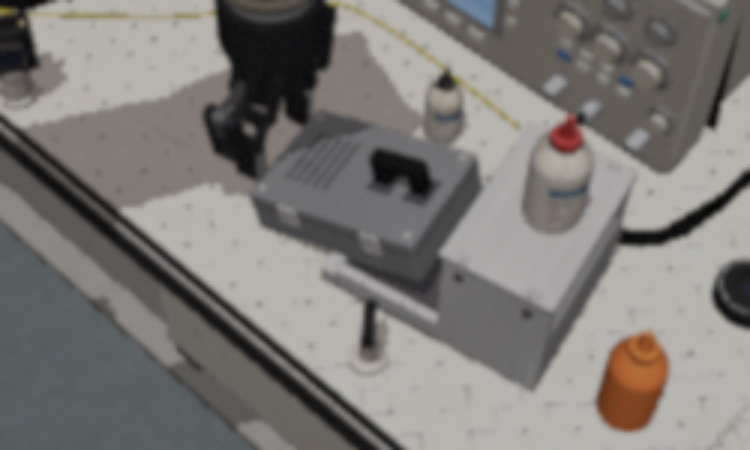

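```bash
python3 -m crank '[[0,-0.004,0,-4,-0.3,0,-0.3],[0,-0.004,0,-4,-0.3,0,-0.3],[0,-0.004,0,-4,-0.3,0,-0.3]]'
python3 - <<'E'
from h import *
o,p,M=cur();print(p,w2d(p),M.round(3),o['opening'],o['contact_force'])
pic=eyes.get_image('scene');cv2.imwrite('pics/c21.png',cv2.resize(pic['image'][190:340,150:400,::-1],None,fx=3,fy=3))
for q in ['case','case_rear_edge','case_lead_edge']:
    m=spotter.mark_of(q,pic)
    print(q,[(w2d(d['centre']).round(3).tolist(),round(d['confidence'],2)) for d in m[:3]])
E
```

```text
t: 20.85
tool_pos: [0.4887, -0.1094, 0.1954]
tool_rot: [-2.0, -2.418, -0.016]
contact_force: [-1.4, 9.4, 3.5]
opening: 0.0554
[ 0.4887027  -0.10941378  0.19544593] [-0.15725165  0.00069427  0.19544593] [[-0.188  0.982  0.004]
 [ 0.982  0.188  0.01 ]
 [ 0.009  0.006 -1.   ]] 0.055421762751283125 [-1.36254658  9.42952581  3.51680629]
case [([-0.066, -0.008, 0.021], 0.66)]
case_rear_edge [([-0.134, -0.002, -0.002], 0.65)]
case_lead_edge [([-0.001, -0.001, 0.041], 0.82)]
```

View pics/c21.png

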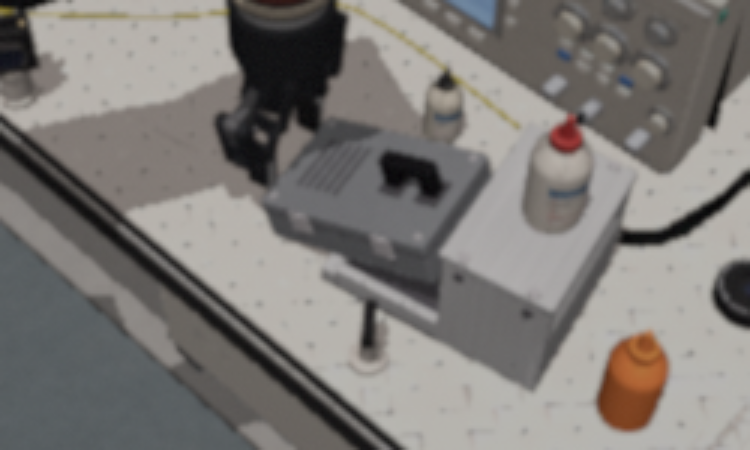

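```bash
python3 -m crank '[[0,0,0,-1.5,0,-2.5,-0.3],[0,0,0,-1.5,0,-2.5,-0.3],[0,0,0,-1.5,0,-2.5,-0.3],[0,0,0,-1.5,0,-2.5,-0.3]]'
python3 - <<'E'
from h import *
o,p,M=cur();print(p,w2d(p),M.round(3),o['opening'],o['contact_force'])
pic=eyes.get_image('scene');cv2.imwrite('pics/c22.png',cv2.resize(pic['image'][190:340,150:400,::-1],None,fx=3,fy=3))
for q in ['case','case_rear_edge','case_lead_edge']:
    m=spotter.mark_of(q,pic)
    print(q,[(w2d(d['centre']).round(3).tolist(),round(d['confidence'],2)) for d in m[:3]])
E
```

```text
t: 21.38
tool_pos: [0.4897, -0.1145, 0.2057]
tool_rot: [-1.997, -2.419, -0.016]
contact_force: [-0.0, 0.2, -0.9]
opening: 0.0555
[ 0.48970491 -0.11448401  0.20566203] [-0.15208357  0.00074493  0.20566203] [[-0.189  0.982  0.003]
 [ 0.982  0.189  0.011]
 [ 0.01   0.005 -1.   ]] 0.05549053075170822 [-0.04154616  0.15994983 -0.85350573]
case [([-0.066, -0.01, 0.017], 0.91)]
case_rear_edge [([-0.136, -0.001, 0.006], 0.62), ([0.047, 0.002, 0.104], 0.41)]
case_lead_edge []
```

View pics/c22.png

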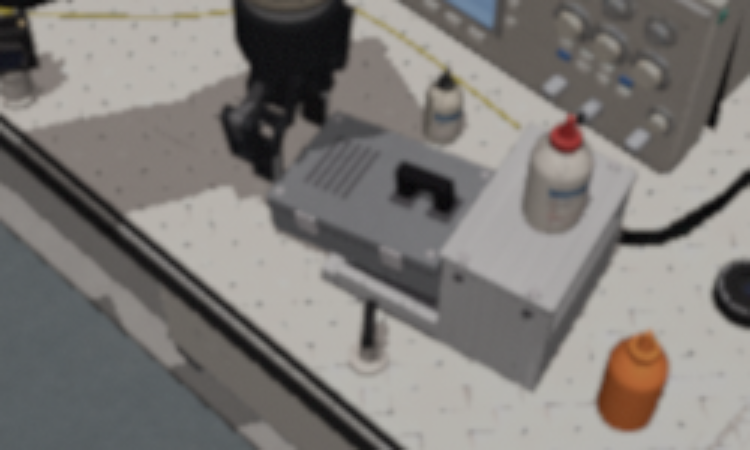

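```bash
python3 - <<'E'
from h import *
for n in ['scene','side']:
  pic=eyes.get_image(n);save(pic,n+'23.png')
  for q in ['case','case_rear_edge','case_lead_edge','case_handle']:
    m=spotter.mark_of(q,pic)
    print(q,[(w2d(d['centre']).round(3).tolist(),round(d['confidence'],2)) for d in m[:2]])
o,p,M=cur();print(w2d(p),o['contact_force'])
pic=eyes.get_image('wrist');save(pic,'w23.png')
E
```

```text
case [([-0.063, -0.004, 0.014], 0.8), ([0.194, -0.086, 0.0], 0.62)]
case_rear_edge [([-0.134, -0.0, 0.025], 0.77)]
case_lead_edge [([0.003, -0.003, 0.001], 0.73)]
case_handle [([-0.021, -0.005, 0.07], 0.9), ([0.198, -0.083, -0.001], 0.67)]
case [([-0.062, -0.004, 0.013], 0.92), ([0.195, -0.082, 0.004], 0.42)]
case_rear_edge [([-0.137, 0.001, 0.031], 0.86)]
case_lead_edge [([0.002, -0.002, 0.004], 0.84), ([0.195, -0.085, 0.0], 0.2)]
case_handle [([-0.023, -0.004, 0.065], 0.82), ([-0.076, 0.098, -0.001], 0.56)]
[-0.15204146  0.00069541  0.20532579] [ 0.29962976 -0.74125867 -0.05764499]
```

View pics/w23.png

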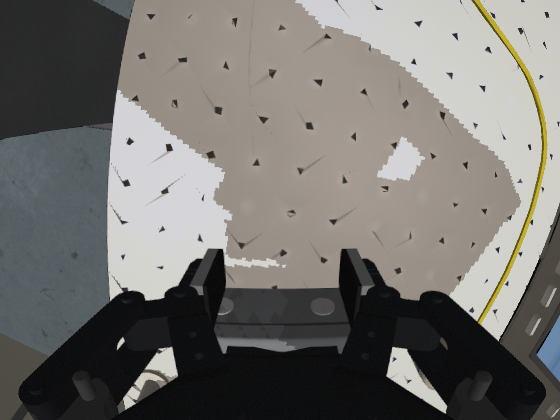

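```bash
python3 - <<'E'
import cv2
a=cv2.imread('pics/scene23.png')[190:320,200:380];cv2.imwrite('pics/c23.png',cv2.resize(a,None,fx=4.4,fy=4.4,interpolation=cv2.INTER_CUBIC))
E
```

```text
(no output)
```

View pics/c23.png

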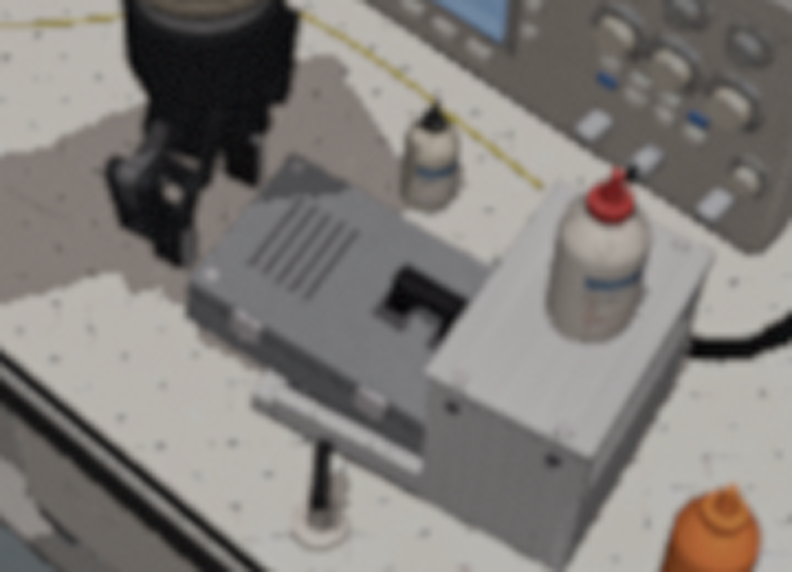

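```bash
python3 -m crank '[[0,0,0,4,0,2,-0.3],[0,-0.005,0,2,0,6,-0.3],[0,-0.005,0,0,0,6,-0.3],[0,0,0,-4,0,0,-0.3],[0,0,0,-5,0,0,-0.3],[0,0,0,-5,0,0,-0.3],[0,0,0,-5,0,0,-0.3]]'
python3 - <<'E'
from h import *
o,p,M=cur();print(p,w2d(p),M.round(3),o['opening'],o['contact_force'])
pic=eyes.get_image('scene')
for q in ['case','case_rear_edge','case_lead_edge']:
    m=spotter.mark_of(q,pic)
    print(q,[(w2d(d['centre']).round(3).tolist(),round(d['confidence'],2)) for d in m[:3]])
E
```

```text
t: 22.72
tool_pos: [0.4915, -0.1266, 0.1886]
tool_rot: [1.998, 2.423, 0.005]
contact_force: [-0.3, 1.3, -0.4]
opening: 0.0554
[ 0.49154453 -0.12658586  0.18860617] [-0.13984997  0.00032281  0.18860617] [[-0.19   0.982  0.003]
 [ 0.982  0.19   0.002]
 [ 0.002  0.003 -1.   ]] 0.05542525613876853 [-0.30739147  1.26758608 -0.42042499]
case [([-0.056, -0.009, 0.011], 0.69)]
case_rear_edge [([-0.129, -0.003, 0.02], 0.87)]
case_lead_edge [([0.013, -0.004, 0.004], 0.98)]
```

```bash
python3 -m crank '[[0,0,0,-5,0,-1.5,-0.3],[0,0,0,-5,0,-1.5,-0.3],[0,0,0,-5,0,-1,-0.3],[0,0,0,-5,0,-1,-0.3],[0,0,0,-5,0,0,-0.3],[0,0,0,-5,0,0,-0.3]]'
python3 - <<'E'
from h import *
o,p,M=cur();print(p,w2d(p),M.round(3),o['opening'],o['contact_force'])
pic=eyes.get_image('scene');cv2.imwrite('pics/c24.png',cv2.resize(pic['image'][190:320,200:380,::-1],None,fx=4.4,fy=4.4))
for q in ['case','case_rear_edge','case_lead_edge']:
    m=spotter.mark_of(q,pic)
    print(q,[(w2d(d['centre']).round(3).tolist(),round(d['confidence'],2)) for d in m[:3]])
E
```

```text
t: 23.42
tool_pos: [0.4973, -0.1575, 0.1942]
tool_rot: [-1.998, -2.423, -0.007]
contact_force: [-0.7, 1.8, -1.5]
opening: 0.0556
[ 0.4973401  -0.15749827  0.19420605] [-0.10839897  0.00032231  0.19420605] [[-0.191  0.982  0.002]
 [ 0.982  0.191  0.004]
 [ 0.004  0.003 -1.   ]] 0.055643033735666654 [-0.71546882  1.82948557 -1.46805841]
case [([-0.026, -0.006, 0.009], 0.94)]
case_rear_edge [([-0.097, -0.005, 0.015], 0.94)]
case_lead_edge []
```

View pics/c24.png

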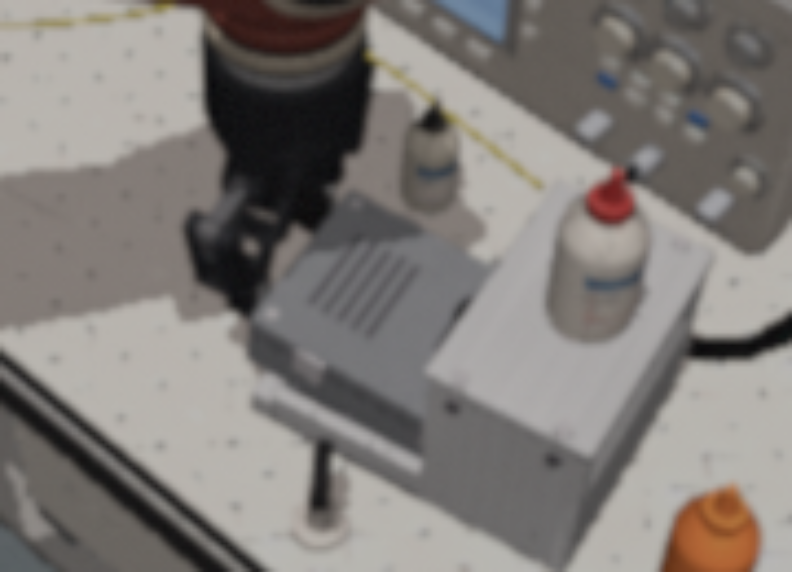

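```bash
python3 -m crank '[[0,0,0,-5,0,-1,-0.3],[0,0,0,-5,0,-1,-0.3],[0,0,0,-5,0,0,-0.3],[0,0,0,-5,0,0,-0.3],[0,0,0,-5,0,0,-0.3]]'
python3 - <<'E'
from h import *
o,p,M=cur();print(p,w2d(p),o['opening'],o['contact_force'])
pic=eyes.get_image('scene');cv2.imwrite('pics/c25.png',cv2.resize(pic['image'][190:320,200:380,::-1],None,fx=4.4,fy=4.4))
for q in ['case','case_rear_edge','case_lead_edge']:
    m=spotter.mark_of(q,pic)
    print(q,[(w2d(d['centre']).round(3).tolist(),round(d['confidence'],2)) for d in m[:3]])
E
```

```text
t: 24.03
tool_pos: [0.5019, -0.1823, 0.1955]
tool_rot: [-1.994, -2.423, -0.008]
contact_force: [-0.2, 1.2, -1.7]
opening: 0.0555
[ 0.50190001 -0.18230813  0.19552463] [-0.08317371  0.00023195  0.19552463] 0.055471994499849096 [-0.19311414  1.21755889 -1.74333297]
case [([-0.002, -0.009, 0.011], 0.84)]
case_rear_edge [([-0.073, -0.001, 0.011], 0.96)]
case_lead_edge []
```

View pics/c25.png

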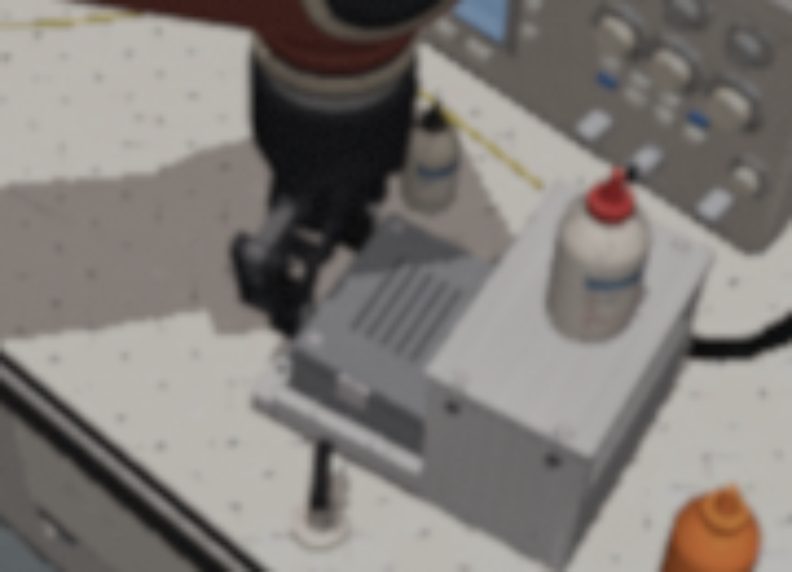

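```bash
python3 -m crank '[[0,0,0,-4,0,0,-0.3],[0,0,0,-4,0,0,-0.3]]'
python3 - <<'E'
from h import *
o,p,M=cur();print(p,w2d(p),o['opening'],o['contact_force'])
pic=eyes.get_image('scene');cv2.imwrite('pics/c26.png',cv2.resize(pic['image'][190:320,200:380,::-1],None,fx=4.4,fy=4.4))
for q in ['case','case_rear_edge','case_lead_edge']:
    m=spotter.mark_of(q,pic)
    print(q,[(w2d(d['centre']).round(3).tolist(),round(d['confidence'],2)) for d in m[:3]])
E
```

```text
t: 24.4
tool_pos: [0.5036, -0.1898, 0.196]
tool_rot: [-1.994, -2.423, -0.009]
contact_force: [-0.8, 3.3, 1.4]
opening: 0.0553
[ 0.50361091 -0.18984526  0.19598648] [-0.07545037  0.00052453  0.19598648] 0.05531722535638405 [-0.83016906  3.29365387  1.44146612]
case [([0.006, -0.008, 0.006], 0.89)]
case_rear_edge [([-0.062, -0.001, 0.003], 0.88)]
case_lead_edge []
```

View pics/c26.png

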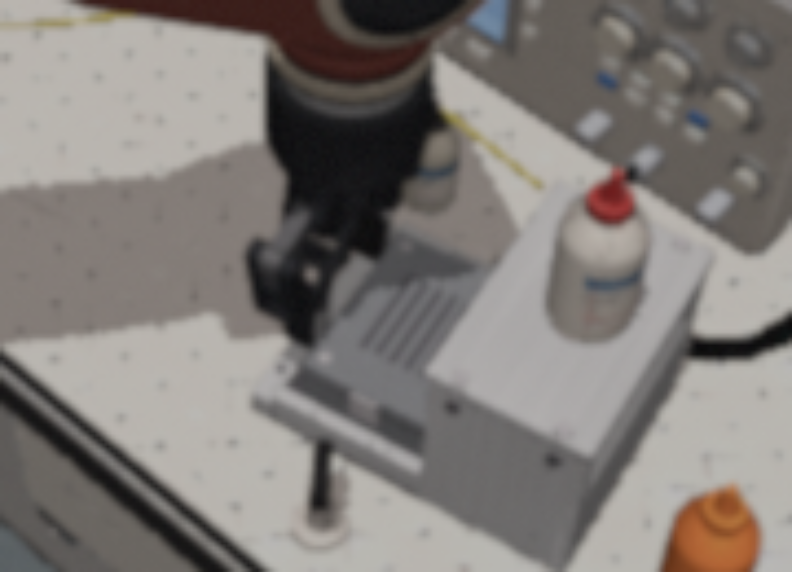

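Dropped in (rear z ≈ 3 mm, origin x ≈ 6 mm). Back off, rise, and check.

```bash
python3 -m crank '[[0,0,0,8,0,0,-0.3],[0,0,0,12,0,0,-0.3],[0,0,0,20,0,-3,-0.3],[0,0,0,20,0,-20,-0.3],[0,0,0,20,0,-30,-0.3],[0,0,0,10,0,-30,-0.3],[0,0,0,0,0,-20,-0.3],[0,0,0,0,0,0,-0.3]]'
python3 - <<'E'
from h import *
o,p,M=cur();print(p,w2d(p),o['opening'],o['contact_force'])
for n in ['scene','side','wrist']:
  pic=eyes.get_image(n);save(pic,n+'27.png')
  if n!='wrist': cv2.imwrite('pics/z27%s.png'%n,cv2.resize(pic['image'][180:330,200:400,::-1],None,fx=4,fy=4,interpolation=cv2.INTER_CUBIC))
  for q in ['case','case_rear_edge','bottle','oil_bottle','lens_mount','mirror_mount','ball_driver']:
    m=spotter.mark_of(q,pic)
    print(n,q,[((w2d if q[:2] in('ca','bo') else np.array)(d['centre']).round(3).tolist(),round(d['confidence'],2)) for d in m[:2]])
E
```

```text
t: 25.27
tool_pos: [0.4827, -0.093, 0.3008]
tool_rot: [-1.991, -2.422, -0.005]
contact_force: [0.3, 0.5, 0.9]
opening: 0.055
[ 0.48265908 -0.09304094  0.30084314] [-0.17445783 -0.00222851  0.30084314] 0.05502144559498389 [0.27688719 0.46039492 0.90524894]
scene case [([0.007, -0.01, 0.005], 0.66)]
scene case_rear_edge [([-0.058, -0.003, -0.0], 0.78)]
scene bottle [([0.145, -0.044, 0.002], 0.83), ([0.054, 0.001, 0.103], 0.66)]
scene oil_bottle [([0.603, -0.168, 0.001], 0.72)]
scene lens_mount [([0.414, -0.257, -0.003], 0.69)]
scene mirror_mount [([0.407, 0.115, 0.001], 0.93)]
scene ball_driver [([0.471, -0.468, -0.002], 0.61)]
side case [([0.006, -0.005, 0.006], 0.95)]
side case_rear_edge []
side bottle [([0.142, -0.04, -0.0], 0.64), ([0.054, 0.002, 0.104], 0.61)]
side oil_bottle [([0.6, -0.17, 0.002], 0.68)]
side lens_mount [([0.412, -0.256, 0.0], 0.77)]
side mirror_mount [([0.404, 0.114, -0.003], 0.62)]
side ball_driver [([0.47, -0.472, -0.0], 0.86)]
wrist case [([0.002, -0.003, 0.006], 0.8)]
wrist case_rear_edge [([-0.062, -0.003, 0.004], 0.82)]
wrist bottle []
wrist oil_bottle [([0.603, -0.163, -0.002], 0.66)]
wrist lens_mount []
wrist mirror_mount []
wrist ball_driver []
```

View pics/z27scene.png

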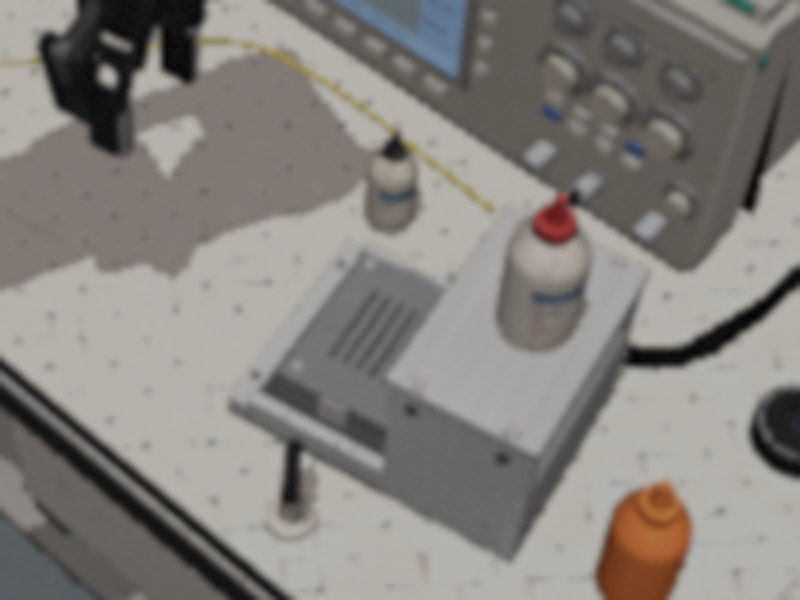

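View pics/wrist27.png

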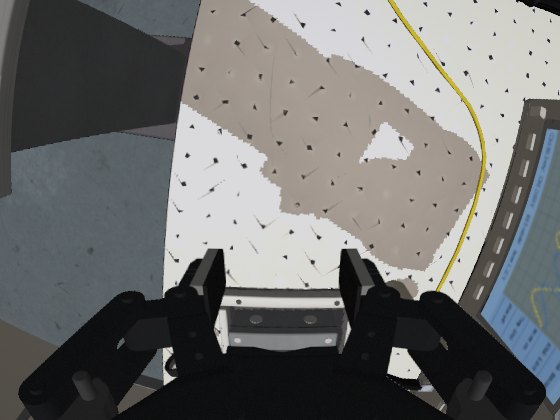

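View pics/z27side.png

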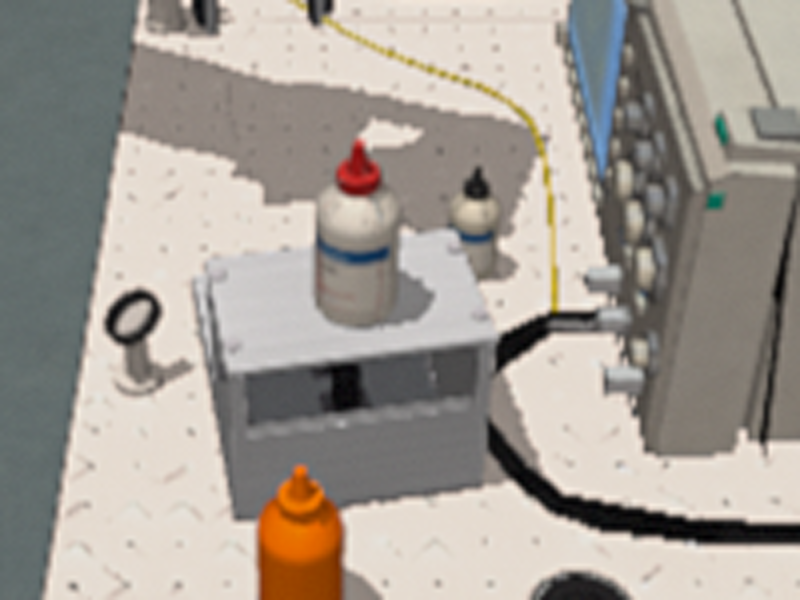

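All good: case flat and fully behind the sill, bottle standing on the shelf, bystanders in place, robot clear.

```bash
python3 -c "
from station import ctrl
print(ctrl.finish_job())"
```

```text
the job is handed in; nothing more can be done
None
```

The job is done and handed in at about 26 s of the 64 s allowed. No verdict was reported, so the results below come from my own last checks.

- **Bottle:** I moved it from the bay to the shelf and released it. It stands upright about 9 mm from the shelf's middle.
- **Case:** I turned it by its handle to face the dock and raised its leading end onto the sill. I then pushed it in from behind with the open fingers until it dropped into the bay.
    - **Position:** The three cameras put its origin 2 to 7 mm from the bay's centre along the bay and 3 to 10 mm to the side. The 10 mm is the scene camera's figure; the rails allow only about 8 mm.
    - **Height:** Its origin is at about 5 mm and its rear edge at 0 to 4 mm, so it lies flat on the floor. Its handle is under the shelf.
- **Bystanders:** All four measured within a few mm of where they started.
- **Robot:** The gripper is clear of everything.

**Tip-over:** During the push, finger friction held the case nose-up. I raised the fingers while pushing lightly to ease it over, and it tipped onto its nose. The rear edge then measured 25 to 31 mm, against the 35 mm limit. I did not measure its peak while it was moving.

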